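# Hook and snap the lid onto the stock bin

### The job

Close the grey stock bin with its white lid: pick the lid up, tuck its orange lip under the bin's blue ledge with the lid tilted and its free end raised, then swing the free end down under control, without letting it drop, and press it until the lid lies level on its rails and the red spring catch has snapped back over it. Let go, and leave the other things on the counter where they are.

Things in the scene. Friction and masses are not known exactly. Their poses are not given: they have to be found in the camera images.
- bin: Open-topped grey bin holding thread reels, fixed to the counter; 200 mm long (its x), 142 mm wide, side walls 91 mm high and 130 mm apart inside. Origin: on the counter below the centre of the seated lid; z up. Blue ledge at its -x end (robot side, yaw within 0.35 rad), red catch at its +x end. The +x end wall (inner face x = +81.5 mm, top 91 mm) stops the lid.
- seat (a point): Centre of the bin's rail plane, 85 mm above its origin: where the centre of the lid's underside lies when seated (play 1.5 mm either way in x, 3 mm in y). Axes as the bin's. Two rails along the side walls carry the lid's sides; their inner faces are at y = +-52 mm, so the 90 mm wide lip may dip between them. The side walls rise 6 mm above the rails.
- ledge_edge (a point): Middle of the lower inner edge of the blue ledge, at bin x = -81.5 mm, 92.5 mm above the counter, 7.5 mm above the rails. The ledge is 5 mm thick, 142 mm wide, and runs back to the end wall (inner face x = -105 mm); below it the bin is hollow. The lip goes in below and behind (-x of) this point.
- catch_tip (a point): Tip of the red spring catch's nose, at rest at bin x = +75.5 mm, 99 mm above the counter, 14 mm above the rails. The catch is 36 mm wide; above the tip its face slopes 30 degrees from upright, up and away from the bin, to about 110 mm above the counter, so the descending lid pushes it outward.
- catch (a joint): Outward travel (bin +x) of the red catch in m: 0 = at rest, over the end of a seated lid; at most 0.012. Spring 300 N/m, preload 0.6 N. The lid laid on it does not open it by its weight (it rests on the nose, tilted about 0.10 rad); pressing the free end with some 3 to 10 N over 15 to 20 mm of travel does.
- lid: Loose white lid, 0.14 to 0.28 kg, lying flat, top up. Origin: centre of its plate's underside, z up out of its top. Plate 160 mm (x) by 124 mm (y) by 10 mm. At its -x end an orange lip, 90 mm wide, 5 mm thick, level with the underside, sticks out 14 mm. The free end is at +x. Seated, its axes match the bin's.
- lid_grip (a point): Centre of the blue grip rib on the lid's top: rib 60 mm long (lid x), 14 mm thick (lid y), from 10 to 40 mm above the lid's underside. This point is at lid (-10, 0, 25) mm, nearly above the centre of mass. Axes as the lid's.
- lid_lip (a point): Middle of the outer end of the lip, at lid (-94, 0, 2.5) mm; axes as the lid's.
- lid_press (a point): Grey thumb mark on the lid's top near the free end, 26 mm across, at lid (56, 0, 10) mm: the place to press.
- thread_reel: Bystander: upright red thread reel with white flanges, 44 mm across, 55 mm high, between bin and lid. Origin under its centre. Leave alone.
- ribbon_reel: Bystander: flat ribbon reel, green between white flanges, 100 mm across, 26 mm high. Origin under its centre. Leave alone.
- thread_cone: Bystander: yellow thread cone, 68 mm across, 125 mm high. Origin under its centre. Leave alone.
- red_tub: Bystander: red round tub, 80 mm across, 85 mm high. Origin under its centre. Leave alone.
- mug: Bystander: blue mug, 76 mm across, 85 mm high. Origin under its centre. Leave alone.
- screwdriver: Bystander: screwdriver lying flat, about 200 mm long. Leave alone.
Mind the look-alikes: they are no part of the job. Leave any yellow look-alike of the lid alone.

How it is judged:
By the outcome, as a careful person would: the job done as asked, in the order asked, and still so for the second after the job is handed in, with the robot touching nothing.
It also fails if it takes over 51 s, if anything falls off the work surface, if the arm or the gripper's body presses on something with over 40 N, if the wrist force passes 120 N, or if a joint passes its speed limit or range.

### The arm

A 7-joint arm with a two-finger parallel gripper is mounted at the origin on the work surface. World frame = base frame: x ahead of the robot, y to its left, z up, the work surface at z = 0. Lengths are in mm, angles in rad, forces in N, time in s.
With the tool pointing down it reaches from about 425 to 950 mm from the base axis. Payload 4.7 kg.
Tool frame: the origin (TCP) lies at the very end of the fingers, on their centre line; the grasp point (between the pads) lies 19 mm behind it; z points along the fingers, y is the direction in which the jaws open and shut (so a half turn about z gives the same grasp; the last joint's range is limited). The gripper opens to 87 mm and grips with 3 to 60 N. Pads are 19 mm wide; open, the fingers measure 117 mm over their backs; the gripper's body (75 mm by 190 mm) begins 51 mm behind the grasp point.
Start: joints at [1.081, 0.469, -0.049, 1.532, 0.024, 1.141, -0.082], TCP at [300.196, -604.592, 222.573] pointing down, gripper open.
Joint ranges: [-2.59, 2.59], [-0.33, 1.99], [-1.39, 1.29], [0.1, 2.45], [-1.04, 4.18], [0.21, 1.99], [-2.66, 2.66]. Speed limits (rad/s): [2.57, 2.57, 3.14, 3.14, 3.14, 3.14, 3.14].

### API

Orientations are given as a rotation vector (axis times angle).
In Python, from plant import r, read_camera, ticket, finder gives the robot as it stands.
- The arm moves only by the tool play_rows, never from a script. Its arguments are lists of equal length, an entry for each row: "delta_pos": the shift along the tool's x, y, z in m, a list of three; "turn": the turn about the tool's z in degrees. In form: {"delta_pos": [[dx, dy, dz], ...], "turn": [turn, ...]}. A call has 1 to 10 rows; each row shifts and turns the pose as measured when the row begins, along the tool's axes as they then stand; what a row does not reach is not made up. A row lasts 1/8 s, in which the tool goes at most 62.5 mm and 10.7 degrees, less where a joint would pass 70% of its speed; a pose out of reach is approached as far as the arm can. A call with a gripper value outside its range is refused whole. "gripper" is the opening, from 0 (shut) to 1 (fully open), set as the call begins (left out, the last holds). The fingers move at their own pace and stop on an object; "squeeze" is the grip in N (left out, the last holds). Time passes only in rows, so rows that do not move let the fingers close. It gives the time, the measured TCP pose, the force and the opening at its end, in the units of the state.
- r.observe(): the state, without advancing time (a new reading comes with each control period).
- read_camera(name): name is "scene" or "top" or "wrist"; returns a dict with "frame" (384x512x3 uint8, blue, green, red), "mtx" (3x3 intrinsics, pixels), "dist" ([k1, k2, p1, p2, k3] as OpenCV has them; the pictures are not rectified), "rvec" (rotation vector, rad) and "tvec" (3), from world to camera coordinates, as OpenCV has them. Camera axes: x right, y down, z forward; pixel columns grow to the right and rows downward; lengths in mm; the calibration is good to about 2 mm. A picture is of the moment at which its call begins. There is no depth.
- ticket.close_job(): hands the job in, once; it reports no verdict.
Trained networks look in the newest picture that a camera, given by its name, has taken for a name from the list of things; names that differ only in an ending like _2 or _b are one class to them, and where a whole thing is asked for, a point or a joint stands for the part that bears it (a point fixed in the world has none). Each returns a list of dicts, best first, with "confidence" (0 to 1); they miss things now and then, are a little off and sometimes report something else, mostly with a low value. They report only what shows in the picture. A call takes as long as a camera call. They do not tell look-alikes from the thing itself.
- finder.boxes_of(camera, query): "xyz" ([x, y, z] in mm, in world coordinates, good to about 4 mm: the middle of the surface that is visible of it).
The state is a dict: "clock": time; "joint_pos": joint angles; "qd": joint speeds; "tau": joint torques, N m; "tcp_pos": TCP position; "orientation": TCP orientation; "wrist_force": force on the tool from outside, world axes, zero at the start; "wrist_torque": the same for the moment, N m; "gripper_width": opening from 0.0 (shut) to 1.0 (fully open).
Only numpy, scipy, OpenCV 4.12 (cv2) and the standard library are available. Lean on these libraries where they do the work, as an engineer would, in place of code of your own. Each camera call takes 0.05 s, during which the arm holds its last target. There are 200 camera calls.

## Working session

There is one attempt and no reset: what is moved stays moved. The work goes in short steps, Python scripts to look and compute and a tool call to move; the robot and the scene stay as the last step left them, time stands still between calls to the robot, and variables do not carry over. Pictures are saved under pics/ and viewed, about 8 in all and at most 12, crops included, and the job is handed in when it is done.

Besides the shell and the picture viewer there is one more tool, called after "Call:" as name(argument=value, ...) on one line, values as JSON. play_rows: Moves the arm, as the interface text tells. Its arguments: {"type":"object","properties":{"delta_pos":{"type":"array","items":{"type":"array","items":{"type":"number"}}},"turn":{"type":"array","items":{"type":"number"}},"gripper":{"type":"number"},"squeeze":{"type":"number"}},"required":["delta_pos","turn"]}

```bash
ls; mkdir -p pics; cat > h.py <<'E'
import numpy as np, cv2
from scipy.spatial.transform import Rotation as R
from plant import r, read_camera, ticket, finder
def ray(c,uv):
    n=cv2.undistortPoints(np.array([[uv]],float),np.array(c["mtx"]),np.array(c["dist"]))[0,0]
    M=cv2.Rodrigues(np.array(c["rvec"],float))[0];t=np.array(c["tvec"],float).ravel()
    return -M.T@t, M.T@np.array([n[0],n[1],1.])
def onz(c,uv,z):
    o,d=ray(c,uv);return o+d*(z-o[2])/d[2]
def proj(c,P):
    return cv2.projectPoints(np.array(P,float).reshape(-1,1,3),np.array(c["rvec"],float),np.array(c["tvec"],float),np.array(c["mtx"]),np.array(c["dist"]))[0][:,0]
E
python3 - <<'E'
from h import *
import pickle
cs={}
for n in("scene","top"):
    c=read_camera(n);cs[n]=c;cv2.imwrite(f"pics/{n}0.png",c["frame"])
pickle.dump(cs,open("c0.pkl","wb"))
cv2.imwrite("pics/both0.png",np.hstack([cs["scene"]["frame"],cs["top"]["frame"]])) 
for n in("scene","top"):
  for q in("bin","lid","lid_grip","lid_lip","lid_press","ledge_edge","catch_tip"):
    print(n,q,[(np.round(b["xyz"]).tolist(),round(b["confidence"],2)) for b in finder.boxes_of(n,q)])
o=r.observe();print(o["clock"],o["tcp_pos"],o["orientation"],o["wrist_force"])
E
```

```text
pics
scene bin [([502.0, -166.0, 58.0], 0.85)]
scene lid [([344.0, 278.0, 7.0], 0.92), ([588.0, 195.0, 7.0], 0.83)]
scene lid_grip [([343.0, 280.0, 13.0], 0.95), ([588.0, 193.0, 15.0], 0.79), ([790.0, -168.0, 64.0], 0.22)]
scene lid_lip [([346.0, 281.0, 12.0], 0.93), ([588.0, 194.0, 9.0], 0.88), ([787.0, 262.0, 61.0], 0.29)]
scene lid_press [([343.0, 282.0, 9.0], 0.77), ([584.0, 198.0, 12.0], 0.66), ([499.0, -170.0, 56.0], 0.24)]
scene ledge_edge [([499.0, -171.0, 55.0], 0.91)]
scene catch_tip [([593.0, -170.0, 86.0], 0.62)]
top bin [([487.0, -183.0, 54.0], 0.64), ([769.0, -191.0, 87.0], 0.55)]
top lid [([565.0, 190.0, 9.0], 0.61), ([330.0, 269.0, 7.0], 0.57)]
top lid_grip [([330.0, 273.0, 9.0], 0.85), ([575.0, 187.0, 10.0], 0.81)]
top lid_lip [([572.0, 188.0, 9.0], 0.81), ([329.0, 272.0, 9.0], 0.72), ([583.0, -167.0, 111.0], 0.67)]
top lid_press [([568.0, 192.0, 9.0], 0.96), ([333.0, 269.0, 15.0], 0.96), ([484.0, -182.0, 60.0], 0.44)]
top ledge_edge [([486.0, -182.0, 58.0], 0.6)]
top catch_tip []
0.8 [ 300.21029302 -604.58700413  222.57235526] [3.05850036e+00 7.17473856e-01 4.77158715e-05] [-0.64926904 -0.30427141 -0.45346329]
```

View pics/top0.png

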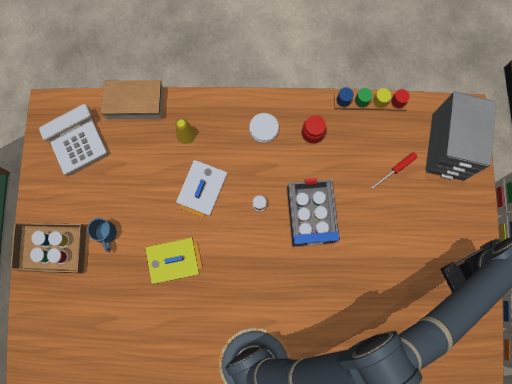

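View pics/scene0.png

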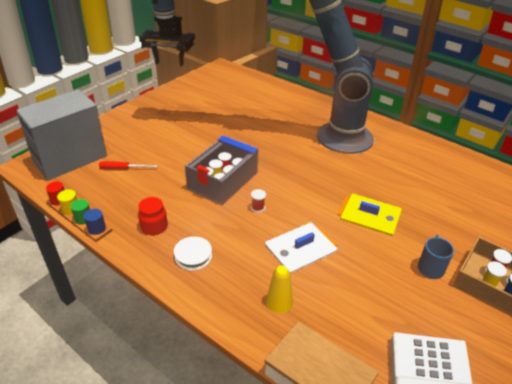

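The top view shows the white lid at (202,188), with its orange lip facing the robot and its thumb mark at (208,172). A yellow look-alike is at (172,260). The bin is at (315,210), with the blue ledge at (316,239) and the red catch at (310,181). The white one with the orange lip fits the description, and I'll confirm it in an enlarged crop.

```bash
python3 - <<'E'
from h import *
import pickle
cs=pickle.load(open("c0.pkl","rb"));c=cs["top"]
f=c["frame"][150:285,140:350];cv2.imwrite("pics/crop0.png",cv2.resize(f,None,fx=3.8,fy=3.8,interpolation=cv2.INTER_CUBIC))
for n,uv,z in(("lid",(202,188),10),("mark",(208.5,172),10),("lip",(194,212),3),("rib",(200.5,188.5),30),("yellow",(172,260),10),("ledge",(316,239),97),("catch",(310.5,181.5),108),("reel",(259.5,203),55)):
    print(n,np.round(onz(c,uv,z)))
# blue rib/ledge, red catch blobs
hsv=cv2.cvtColor(c["frame"],cv2.COLOR_BGR2HSV)
m=cv2.inRange(hsv,(105,150,80),(130,255,255))
n,l,s,ce=cv2.connectedComponentsWithStats(m)
for i in range(1,n):
    if s[i,4]>15:
        rc=cv2.minAreaRect(np.argwhere(l==i)[:,::-1].astype(np.float32));print(s[i],ce[i],rc)
E
```

```text
lid [577. 187.  10.]
mark [633. 167.  10.]
lip [496. 212.   3.]
rib [571. 190.  30.]
yellow [333. 279.  10.]
ledge [ 400. -185.   97.]
catch [ 582. -168.  108.]
reel [520.  -7.  55.]
[339  88  14  13 142] [345.64084507  94.20422535] ((345.7500305175781, 94.2500228881836), (12.727920532226562, 12.020814895629883), 45.0)
[195 180  10  17  65] [199.38461538 188.12307692] ((199.39053344726562, 188.1627197265625), (3.615384817123413, 17.07692527770996), 22.61986541748047)
[294 232  45  12 380] [315.97894737 237.40263158] ((315.9098205566406, 237.5081787109375), (8.78196907043457, 44.45305633544922), 84.80557250976562)
[165 256  18   7  65] [173.49230769 259.41538462] ((173.48536682128906, 259.43170166015625), (3.561994791030884, 17.670289993286133), 77.90524291992188)
```

View pics/crop0.png

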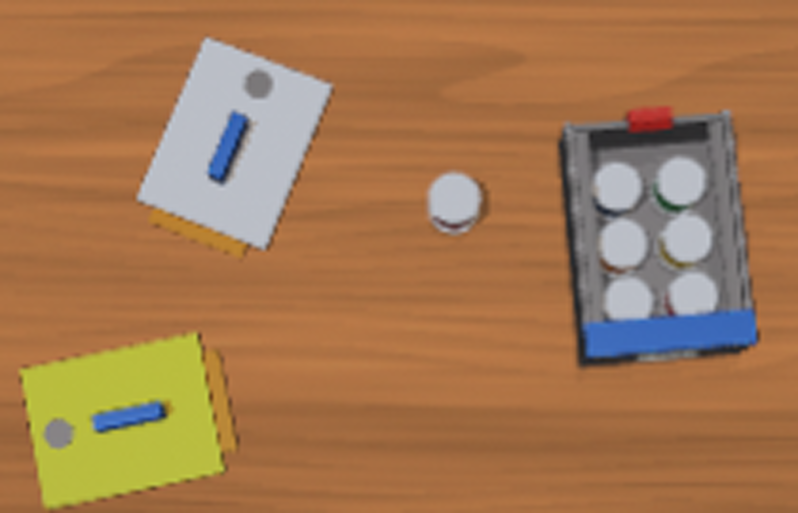

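The crop confirms it. The white lid is at crop (235,145), with the lip at (197,232) and the mark at (258,84). The yellow look-alike is at (125,420), and I'll leave it alone. Next I'll go above the bin for a close wrist view on the way.

```bash
cat >> h.py <<'E'
def yaw():
    m=R.from_rotvec(r.observe()["orientation"]).as_matrix();return np.arctan2(m[1,0],m[0,0])
def plan(t,psi,n,p=None,y=None):
    o=r.observe();p=np.array(o["tcp_pos"] if p is None else p,float);y=yaw() if y is None else y
    st=(np.array(t,float)-p)/n;dy=(psi-y)/n
    rows=[]
    for i in range(n):
        a=y+i*dy;c,s=np.cos(a),np.sin(a)
        rows.append([round(float(v)/1000,4) for v in (c*st[0]+s*st[1], s*st[0]-c*st[1], -st[2])])
    print({"delta_pos":rows,"turn":[round(float(-np.degrees(dy)),2)]*n})
def st():
    o=r.observe();print(round(o["clock"],2),np.round(o["tcp_pos"],1),"yaw",round(float(yaw()),4),"F",np.round(o["wrist_force"],2),"w",round(o["gripper_width"],3))
E
python3 -c "
from h import *
st();plan([480,-180,300],.09,10)"
```

```text
0.8 [ 300.2 -604.6  222.6] yaw 0.4608 F [-0.65 -0.3  -0.45] w 1.003
{'delta_pos': [[0.035, -0.03, -0.0077], [0.0338, -0.0313, -0.0077], [0.0327, -0.0325, -0.0077], [0.0314, -0.0337, -0.0077], [0.0302, -0.0349, -0.0077], [0.0288, -0.036, -0.0077], [0.0275, -0.037, -0.0077], [0.0261, -0.038, -0.0077], [0.0247, -0.0389, -0.0077], [0.0232, -0.0398, -0.0077]], 'turn': [2.12, 2.12, 2.12, 2.12, 2.12, 2.12, 2.12, 2.12, 2.12, 2.12]}
```

Call:
play_rows(delta_pos=[[0.035,-0.03,-0.008],[0.034,-0.031,-0.008],[0.033,-0.0325,-0.008],[0.031,-0.034,-0.008],[0.03,-0.035,-0.008],[0.029,-0.036,-0.008],[0.0275,-0.037,-0.008],[0.026,-0.038,-0.008],[0.025,-0.039,-0.008],[0.023,-0.04,-0.008]], turn=[2.1,2.1,2.1,2.1,2.1,2.1,2.1,2.1,2.1,2.1])

```text
clock: 2.05
tcp_pos: [485.9, -171.7, 304.9]
orientation: [3.136, 0.115, 0.003]
wrist_force: [1.0, -0.2, 0.1]
gripper_width: 1.003
```

```bash
python3 - <<'E'
from h import *
import pickle
st();c=read_camera("wrist");pickle.dump(c,open("w1.pkl","wb"));cv2.imwrite("pics/w1.png",cv2.resize(c["frame"],(768,576),interpolation=cv2.INTER_CUBIC))
M=cv2.Rodrigues(np.array(c["rvec"],float))[0];print(-M.T@np.array(c["tvec"]).ravel(),M[2])
E
```

```text
2.05 [ 485.9 -171.7  304.9] yaw 0.0731 F [ 1.04 -0.22  0.15] w 1.003
[ 569.20542061 -165.59334745  466.97266745] [-0.3011607  -0.02533658 -0.95323674]
```

View pics/w1.png

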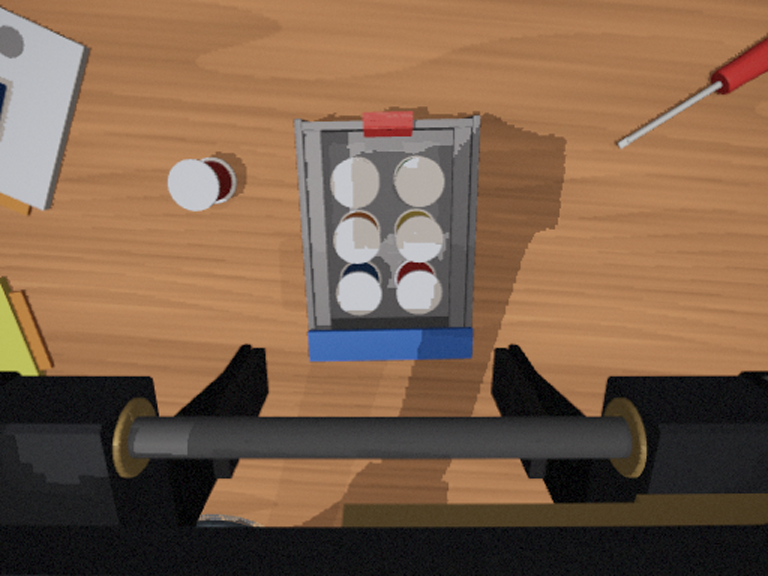

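The wrist view shows the bin squarely. The ledge spans display (310,330) to (472,357), and the catch is at (363–413, 112–136). I'll fit the bin pose from these colour edges.

```bash
cat >> h.py <<'E'
from scipy.optimize import least_squares
def quad(m):
    n,l,s,ce=cv2.connectedComponentsWithStats(m);i=1+np.argmax(s[1:,4])
    ct=cv2.findContours((l==i).astype(np.uint8),cv2.RETR_EXTERNAL,cv2.CHAIN_APPROX_NONE)[0][0][:,0].astype(float)
    return s[i],ct
def edgeline(ct,s,side):  # fit line through the boundary pixels at a side of the box; +-0.5 px to the true edge
    x0,y0,w,h,_=s;P=[]
    if side in"tb":
        for x in range(x0+4,x0+w-4):
            v=ct[ct[:,0]==x][:,1]
            if len(v):P.append((x,(v.min()-.5) if side=="t" else v.max()+.5))
    else:
        for y in range(y0+3,y0+h-3):
            v=ct[ct[:,1]==y][:,0]
            if len(v):P.append(((v.min()-.5) if side=="l" else v.max()+.5,y))
    return np.array(P)
E
python3 - <<'E'
from h import *
import pickle
c=pickle.load(open("w1.pkl","rb"));f=c["frame"];hsv=cv2.cvtColor(f,cv2.COLOR_BGR2HSV)
m=cv2.inRange(hsv,(105,130,60),(125,255,255));m[250:]=0;m[:,:195]=0
s,ct=quad(m);print(s)
t=edgeline(ct,s,"t");b=edgeline(ct,s,"b");l=edgeline(ct,s,"l");rr=edgeline(ct,s,"r")
def w(P,z):return np.array([onz(c,p,z) for p in P])
for n,P,z in(("inner low",t,92.5),("outer top",b,97.5)):
    W=w(P,z);k=np.polyfit(W[:,1],W[:,0],1);print(n,"dx/dy",k[0],"x@-178",np.polyval(k,-178),"resid",np.std(W[:,0]-np.polyval(k,W[:,1])))
L=w(l,97.5);Q=w(rr,97.5);print("ends y",L.mean(0),Q.mean(0))
m=cv2.inRange(hsv,(0,150,80),(8,255,255))|cv2.inRange(hsv,(172,150,80),(180,255,255));m[100:]=0;m[:,:220]=0;m[:,300:]=0
s,ct=quad(m);print(s)
for e in"lrtb":
    P=edgeline(ct,s,e);print(e,P.mean(0),[np.round(onz(c,P.mean(0),z),1).tolist() for z in(99,110)])
# side walls: inner top edges, intensity profile rows
g=cv2.cvtColor(f,cv2.COLOR_BGR2GRAY)
for v in(100,130,160,190):print(v,g[v,192:222].tolist(),"|",g[v,296:326].tolist())
E
```

```text
[ 206  218  109   22 2205]
inner low dx/dy -0.09313472558954841 x@-178 416.4755236389782 resid 0.43125442468592207
outer top dx/dy -0.08840215874214839 x@-178 389.77886163740766 resid 0.387468072757438
ends y [ 400.64757095 -118.6093694    97.5       ] [ 410.65227993 -258.07571111   97.5       ]
[242  80  33  11 230]
l [247.1  85. ] [[579.2, -159.7, 99.0], [578.9, -159.9, 110.0]]
r [274.5  85. ] [[581.4, -190.3, 99.0], [581.1, -189.5, 110.0]]
t [258.    83.42] [[581.7, -171.7, 99.0], [581.4, -171.6, 110.0]]
b [258.   90.5] [[574.2, -172.3, 99.0], [574.1, -172.1, 110.0]]
100 [140, 143, 140, 139, 142, 137, 140, 145, 149, 138, 94, 129, 154, 154, 153, 155, 154, 151, 151, 154, 154, 153, 111, 78, 84, 85, 80, 93, 96, 95] | [88, 90, 87, 90, 88, 81, 94, 137, 143, 110, 101, 100, 98, 100, 99, 101, 101, 74, 60, 98, 98, 98, 99, 82, 106, 105, 108, 108, 107, 101]
130 [145, 148, 146, 146, 145, 147, 147, 145, 144, 145, 144, 136, 91, 83, 140, 154, 154, 152, 154, 154, 153, 154, 154, 126, 91, 86, 83, 83, 86, 94] | [89, 87, 89, 89, 87, 75, 94, 99, 99, 99, 98, 99, 99, 97, 99, 99, 62, 67, 95, 99, 96, 94, 75, 87, 91, 90, 91, 93, 90, 90]
160 [133, 133, 133, 132, 133, 133, 132, 133, 131, 128, 138, 143, 144, 133, 89, 133, 151, 150, 151, 151, 151, 153, 151, 151, 150, 111, 80, 83, 86, 81] | [132, 104, 89, 87, 72, 91, 100, 97, 96, 96, 95, 97, 99, 97, 98, 68, 75, 95, 93, 94, 92, 102, 105, 107, 103, 101, 104, 101, 103, 101]
190 [131, 131, 130, 130, 128, 129, 130, 130, 131, 130, 132, 120, 128, 132, 131, 123, 80, 120, 137, 135, 137, 139, 138, 136, 137, 137, 126, 93, 79, 82] | [85, 84, 87, 61, 78, 84, 86, 86, 85, 86, 84, 86, 84, 86, 54, 71, 84, 83, 81, 82, 95, 100, 101, 102, 102, 100, 100, 100, 103, 103]
```

```bash
python3 - <<'E'
from h import *
import pickle
c=pickle.load(open("w1.pkl","rb"))
V=[100,130,160,190]
A=[213.9,215.2,216.9,218.5];B=[301.6,301.6,300.6,299.6]
C=[202,204.6,206,208];D=[313.7,312.4,311.4,310.3]
obs=[]
for L,Rr,z,y in((A,B,85,52),(C,D,88,65)):
    l=np.array([onz(c,(u,v),z) for u,v in zip(L,V)]);q=np.array([onz(c,(u,v),z) for u,v in zip(Rr,V)])
    kl=np.polyfit(l[:,0],l[:,1],1);kr=np.polyfit(q[:,0],q[:,1],1)
    a=np.arctan((kl[0]+kr[0])/2)
    print("yaw L,R",kl[0],kr[0],"yc@417",(np.polyval(kl,417)+np.polyval(kr,417))/2,"yc@500",(np.polyval(kl,500)+np.polyval(kr,500))/2,"width",(np.polyval(kl,500)-np.polyval(kr,500))*np.cos(a),2*y)
E
```

```text
yaw L,R 0.09020468176498027 0.09568416086106575 yc@417 -186.93370980856741 yc@500 -179.2193228395865 width 103.96680495588075 104
yaw L,R 0.0924174311931528 0.09270667652973416 yc@417 -186.9256428682774 yc@500 -179.2429923977776 width 129.97598114139552 130
```

```bash
python3 -c "
from h import *
st();plan([560,190,235],-.38,10)"
```

```text
2.1 [ 489.3 -163.9  306.3] yaw 0.0828 F [2.27 4.77 1.39] w 1.0
{'delta_pos': [[0.01, -0.0347, 0.0071], [0.0084, -0.0351, 0.0071], [0.0067, -0.0355, 0.0071], [0.0051, -0.0357, 0.0071], [0.0034, -0.0359, 0.0071], [0.0017, -0.036, 0.0071], [0.0001, -0.0361, 0.0071], [-0.0016, -0.0361, 0.0071], [-0.0033, -0.0359, 0.0071], [-0.0049, -0.0358, 0.0071]], 'turn': [2.65, 2.65, 2.65, 2.65, 2.65, 2.65, 2.65, 2.65, 2.65, 2.65]}
```

Call:
play_rows(delta_pos=[[0.01,-0.0347,0.007],[0.0085,-0.035,0.007],[0.0067,-0.0355,0.007],[0.005,-0.0357,0.007],[0.0034,-0.036,0.007],[0.0017,-0.036,0.007],[0,-0.036,0.007],[-0.0016,-0.036,0.007],[-0.0033,-0.036,0.007],[-0.005,-0.036,0.007]], turn=[2.6,2.6,2.6,2.6,2.6,2.6,2.6,2.6,2.6,2.6])

```text
clock: 3.35
tcp_pos: [565.2, 197.2, 237.2]
orientation: [-3.081, 0.607, -0.021]
wrist_force: [0.9, 0.3, -0.7]
gripper_width: 0.998
```

Call:
play_rows(delta_pos=[[0,0,0],[0,0,0]], turn=[0,0])

```text
clock: 3.6
tcp_pos: [564.6, 199.6, 236.5]
orientation: [-3.083, 0.6, -0.019]
wrist_force: [0.2, 0.0, -0.0]
gripper_width: 1.001
```

```bash
python3 - <<'E'
from h import *
import pickle
st();c=read_camera("wrist");pickle.dump(c,open("w2.pkl","wb"));f=c["frame"];cv2.imwrite("pics/w2.png",cv2.resize(f,(768,576),interpolation=cv2.INTER_CUBIC))
hsv=cv2.cvtColor(f,cv2.COLOR_BGR2HSV)
m=cv2.inRange(hsv,(105,130,40),(125,255,255));m[260:]=0
n,l,s,ce=cv2.connectedComponentsWithStats(m)
for i in range(1,n):
    if s[i,4]>60:print("blue",s[i],ce[i],cv2.minAreaRect(np.argwhere(l==i)[:,::-1].astype(np.float32)),onz(c,ce[i],35))
m=cv2.inRange(hsv,(0,0,150),(180,40,255));m[260:]=0
n,l,s,ce=cv2.connectedComponentsWithStats(m)
for i in range(1,n):
    if s[i,4]>2000:
        ct=cv2.findContours((l==i).astype(np.uint8),cv2.RETR_EXTERNAL,cv2.CHAIN_APPROX_NONE)[0][0]
        rc=cv2.minAreaRect(ct);bp=cv2.boxPoints(rc);W=np.array([onz(c,p,10) for p in bp]);print("white",rc,W.mean(0),W[:,:2].round(1).tolist())
E
```

```text
3.6 [564.6 199.6 236.5] yaw -0.3842 F [ 0.15  0.02 -0.04] w 1.001
blue [253 136  12  52 541] [258.38262477 161.25138632] ((258.41558837890625, 161.460693359375), (51.14693832397461, 10.412651062011719), 88.40885925292969) [571.76190705 189.66322459  35.        ]
white ((257.8214111328125, 147.14044189453125), (126.51278686523438, 103.24607849121094), 88.69805145263672) [579.66450997 186.91396874  10.        ] [[675.8, 216.2], [632.5, 102.1], [481.1, 150.4], [529.2, 279.0]]
```

View pics/w2.png

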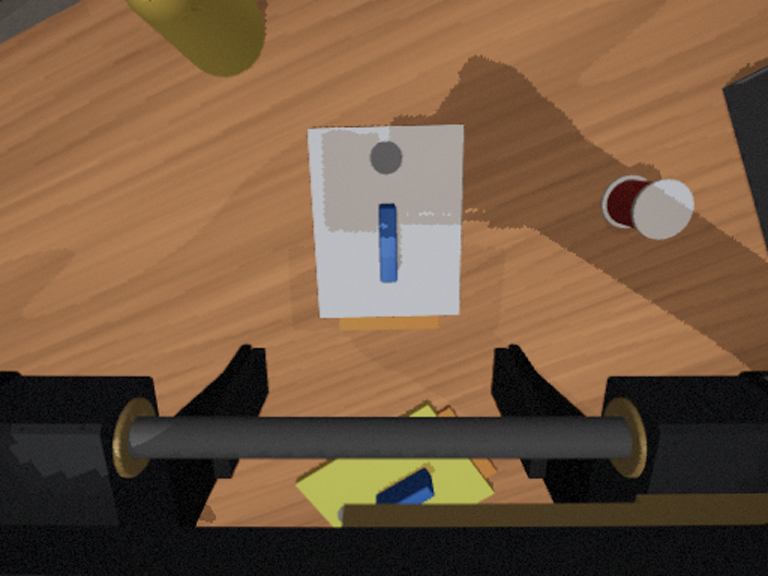

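The lid is seen squarely. Its corners are at display (308,129), (464,125), (459,314) and (320,318), the rib is at (388,243) and the mark at (386,157). Now I'll fit the lid pose.

```bash
python3 - <<'E'
from h import *
import pickle
c=pickle.load(open("w2.pkl","rb"));f=c["frame"];hsv=cv2.cvtColor(f,cv2.COLOR_BGR2HSV)
m=cv2.inRange(hsv,(0,0,120),(180,60,255));m[230:]=0;m[:,320:]=0;m[:,:195]=0
m=cv2.morphologyEx(m,cv2.MORPH_CLOSE,np.ones((15,15)));m=cv2.morphologyEx(m,cv2.MORPH_OPEN,np.ones((9,9)))
s,ct=quad(m);print(s)
E={k:edgeline(ct,s,k) for k in"tb"}
P=[]
for sd in "lr":
    q=edgeline(ct,s,sd);q=q[(q[:,1]>s[1]+8)&(q[:,1]<s[1]+s[3]-8)];E[sd]=q
E["t"]=E["t"][8:-8];E["b"]=E["b"][14:-14]
def res(p):
    x,y,a=p;ca,sa=np.cos(a),np.sin(a);o=[]
    for k,(ax,val) in {"t":(0,80),"b":(0,-80),"l":(1,62),"r":(1,-62)}.items():
        W=np.array([onz(c,u,10)[:2] for u in E[k]])-[x,y]
        L=np.c_[W@[ca,sa],W@[-sa,ca]];o.append((L[:,ax]-val)/np.sqrt(len(L)))
    return np.concatenate(o)
z=least_squares(res,[577,187,-.39],loss="soft_l1");print(z.x,np.sqrt((z.fun**2).sum()/4))
x,y,a=z.x
for n,uv in(("mark",(386/1.5-.2,157/1.5-.2)),):
    d=onz(c,uv,10)[:2]-[x,y];print(n,d@[np.cos(a),np.sin(a)],d@[-np.sin(a),np.cos(a)])
d=onz(c,(258.4,161.2),36)[:2]-[x,y];print("rib",d@[np.cos(a),np.sin(a)],d@[-np.sin(a),np.cos(a)])
g=np.array([x,y])+8*np.array([np.cos(a),np.sin(a)]);print("grip x=+8",g)
st();plan([g[0],g[1],80],a,5)
E
```

```text
[  205    83   104   129 12332]
[ 5.79546768e+02  1.86890537e+02 -3.57536733e-01] 0.4226592952711891
mark 56.12407276716202 -0.333616269622016
rib -8.004154947576422 -0.1399576900503486
grip x=+8 [587.04086163 184.09079429]
3.65 [564.5 199.8 236.5] yaw -0.3843 F [-0.01  0.74 -0.3 ] w 0.999
{'delta_pos': [[0.0054, 0.0012, 0.0313], [0.0054, 0.0013, 0.0313], [0.0053, 0.0013, 0.0313], [0.0053, 0.0013, 0.0313], [0.0053, 0.0013, 0.0313]], 'turn': [-0.31, -0.31, -0.31, -0.31, -0.31]}
```

Call:
play_rows(delta_pos=[[0.0054,0.0013,0.031],[0.0054,0.0013,0.031],[0.0054,0.0013,0.031],[0.0054,0.0013,0.031],[0.0054,0.0013,0.031],[0,0,0]], turn=[-0.3,-0.3,-0.3,-0.3,-0.3,0], gripper=0.5)

```text
clock: 4.4
tcp_pos: [593.4, 173.6, 81.5]
orientation: [-3.088, 0.576, -0.031]
wrist_force: [0.7, -1.0, 0.7]
gripper_width: 0.511
```

```bash
python3 -c "
from h import *
st();plan([587,184.1,16],-.3575,4)"
```

```text
4.4 [593.4 173.6  81.5] yaw -0.3689 F [ 0.65 -1.03  0.71] w 0.511
{'delta_pos': [[-0.0024, -0.0019, 0.0164], [-0.0024, -0.0019, 0.0164], [-0.0024, -0.0019, 0.0164], [-0.0024, -0.0019, 0.0164]], 'turn': [-0.16, -0.16, -0.16, -0.16]}
```

```bash
cat >> h.py <<'E'
def plan(t,psi,n,p=None,y=None):
    o=r.observe();p=np.array(o["tcp_pos"],float);M=R.from_rotvec(o["orientation"]);y=yaw()
    d=(np.array(t,float)-p)/n;dy=(psi-y)/n
    rows=[[round(float(v)/1000,4) for v in (R.from_rotvec([0,0,i*dy])*M).inv().apply(d)] for i in range(n)]
    print({"delta_pos":rows,"turn":[round(float(-np.degrees(dy)),2)]*n})
def st():
    o=r.observe();print(round(o["clock"],2),np.round(o["tcp_pos"],1),"yaw",round(float(yaw()),4),"zax",np.round(R.from_rotvec(o["orientation"]).as_matrix()[:,2],3),"F",np.round(o["wrist_force"],2),"w",round(o["gripper_width"],3))
E
python3 -c "
from h import *
st();plan([587,184.1,45],-.3575,3)"
```

```text
4.4 [593.4 173.6  81.5] yaw -0.3689 zax [ 0.019 -0.004 -1.   ] F [ 0.65 -1.03  0.71] w 0.511
{'delta_pos': [[-0.0035, -0.0025, 0.0121], [-0.0035, -0.0025, 0.0121], [-0.0035, -0.0025, 0.0121]], 'turn': [-0.22, -0.22, -0.22]}
```

Call:
play_rows(delta_pos=[[-0.0035,-0.0025,0.012],[-0.0035,-0.0025,0.012],[-0.0035,-0.0025,0.012],[0,0,0]], turn=[-0.2,-0.2,-0.2,0])

```text
clock: 4.9
tcp_pos: [588.1, 185.6, 46.8]
orientation: [-3.088, 0.559, -0.038]
wrist_force: [0.0, 0.5, 0.4]
gripper_width: 0.499
```

```bash
python3 -c "
from h import *
st();plan([587,184.1,16],-.3575,4)"
```

```text
4.9 [588.1 185.6  46.8] yaw -0.3581 zax [ 0.024 -0.002 -1.   ] F [0.01 0.53 0.45] w 0.499
{'delta_pos': [[-0.0003, 0.0005, 0.0077], [-0.0003, 0.0005, 0.0077], [-0.0003, 0.0005, 0.0077], [-0.0003, 0.0005, 0.0077]], 'turn': [-0.01, -0.01, -0.01, -0.01]}
```

Call:
play_rows(delta_pos=[[-0.0003,0.0005,0.0077],[-0.0003,0.0005,0.0077],[-0.0003,0.0005,0.0077],[-0.0003,0.0005,0.0075],[0,0,0]], turn=[0,0,0,0,0])

```text
clock: 5.52
tcp_pos: [587.5, 184.0, 14.4]
orientation: [-3.088, 0.559, -0.04]
wrist_force: [-0.2, 1.0, 0.4]
gripper_width: 0.5
```

```bash
python3 - <<'E'
from h import *
import pickle
st();plan([587,184.1,16],-.3575,1)
c=read_camera("wrist");pickle.dump(c,open("w3.pkl","wb"));cv2.imwrite("pics/w3.png",cv2.resize(c["frame"],(640,480)))
E
```

```text
5.53 [587.5 184.   14.4] yaw -0.3582 zax [ 0.025 -0.002 -1.   ] F [-0.24  1.03  0.4 ] w 0.5
{'delta_pos': [[-0.0004, 0.0001, -0.0016]], 'turn': [-0.04]}
```

View pics/w3.png

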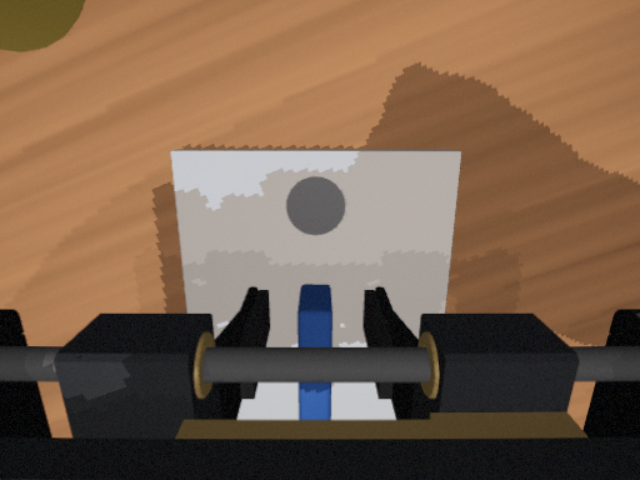

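The fingers straddle the rib, centred at (316,340). I'll close lightly so the lid can pivot in the pads.

Call:
play_rows(delta_pos=[[0,0,-0.0015],[0,0,0],[0,0,0],[0,0,0],[0,0,0],[0,0,0]], turn=[0,0,0,0,0,0], gripper=0.0, squeeze=3)

```text
clock: 6.32
tcp_pos: [588.5, 184.5, 17.4]
orientation: [-3.087, 0.559, -0.043]
wrist_force: [-0.3, -0.5, 0.4]
gripper_width: 0.159
```

Call:
play_rows(delta_pos=[[-0.0015,0,-0.004],[-0.0015,0,-0.004],[-0.002,0,-0.004],[-0.002,0,-0.004],[-0.002,0,-0.004],[-0.002,0,-0.004],[-0.0025,0,-0.004],[0,0,0]], turn=[0,0,0,0,0,0,0,0])

```text
clock: 7.32
tcp_pos: [573.2, 189.5, 46.6]
orientation: [-3.088, 0.558, -0.041]
wrist_force: [-0.3, -0.8, -2.7]
gripper_width: 0.156
```

```bash
python3 - <<'E'
from h import *
import pickle
st()
c=read_camera("wrist");d=read_camera("scene");pickle.dump((c,d),open("w4.pkl","wb"))
a=cv2.resize(c["frame"],(400,300));b=cv2.resize(d["frame"][190:310,235:395],(400,300),interpolation=cv2.INTER_CUBIC)
cv2.imwrite("pics/w4.png",np.hstack([a,b]))
E
```

```text
7.33 [573.2 189.5  46.6] yaw -0.3579 zax [ 0.027 -0.001 -1.   ] F [-0.27 -0.8  -2.68] w 0.156
```

View pics/w4.png

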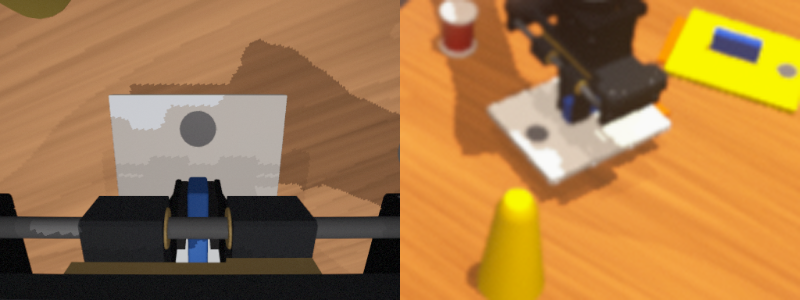

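```bash
cat >> h.py <<'E'
def lidpts(P,th,psi,pivot,pl):  # lid points -> world; pivot world coincides with lid point pl; th>0 = free end up
    return R.from_euler("z",psi).apply(R.from_euler("y",-th).apply(np.array(P,float)-pl))+pivot
E
python3 - <<'E'
from h import *
import pickle
c,d=pickle.load(open("w4.pkl","rb"));f=c["frame"]
g=f[:,:,2].astype(int)
hsv=cv2.cvtColor(f,cv2.COLOR_BGR2HSV);m=cv2.inRange(hsv,(0,0,110),(180,60,255));m[240:]=0
m=cv2.morphologyEx(m,cv2.MORPH_OPEN,np.ones((5,5)))
s,ct=quad(m);t=edgeline(ct,s,"t");l=edgeline(ct,s,"l")[8:60];q=edgeline(ct,s,"r")[8:60]
kt=np.polyfit(t[10:-10,0],t[10:-10,1],1)
def X(e):
    k=np.polyfit(e[:,1],e[:,0],1);v=t[:,1].mean()
    for _ in range(5):u=np.polyval(k,v);v=np.polyval(kt,u)
    return u,v
cor=np.array([X(l),X(q)]);print(s,cor)
tcp=np.array([573.2,189.5,46.6]);piv=tcp+[-.027*19,0,19]
obs=np.vstack([cor])
def res(p):
    th,px,pz,py=p
    W=lidpts([[80,62,10],[80,-62,10]],th,-.358,piv,np.array([px,py,pz]))
    return np.r_[(proj(c,W)-obs).ravel(),(px-8)/4,(pz-36)/3]
z=least_squares(res,[.2,8,36,0]);print(z.x,z.fun.round(2))
W=lidpts([[-94,0,0],[80,0,0]],z.x[0],-.358,piv,np.array([z.x[1],z.x[3],z.x[2]]));print(W)
E
```

```text
[  139   121   228   119 23621] [[137.9155639  120.5       ]
 [367.40344062 120.5       ]]
[-1.84478585e-02  8.29257455e+00  3.59404656e+01  2.21175916e-01] [ 0.   -0.12 -0.    0.11  0.07 -0.02]
[[476.19767435 225.36255527  31.5526218 ]
 [639.13825715 164.4030276   28.34287649]]
```

The tilt estimate is −0.02 rad, so the pads hold the lid level even at 3 N. I can't tilt the tool, so I'll tilt the lid by resting its free end on the fixed bin's right side wall and lowering the grip. First I'll lift and carry it with a firmer grip.

```bash
python3 -c "
from h import *
print(np.round(r.observe()['joint_pos'],2))
st();plan([573,189,165],-.358,4);plan([510,-309,165],1.663,16)"
```

```text
[-0.15  0.57 -0.32  1.86  0.28  0.73 -2.56]
7.42 [573.2 189.1  46.2] yaw -0.3582 zax [ 0.026 -0.001 -1.   ] F [-0.43 -0.31 -1.63] w 0.158
{'delta_pos': [[0.0007, -0.0002, -0.0297], [0.0007, -0.0002, -0.0297], [0.0007, -0.0002, -0.0297], [0.0007, -0.0002, -0.0297]], 'turn': [-0.0, -0.0, -0.0, -0.0]}
{'delta_pos': [[0.0074, 0.0305, -0.0075], [0.0035, 0.0311, -0.0076], [-0.0005, 0.0313, -0.0077], [-0.0044, 0.031, -0.0078], [-0.0083, 0.0302, -0.0079], [-0.012, 0.0288, -0.008], [-0.0156, 0.0271, -0.008], [-0.0189, 0.0249, -0.0081], [-0.0218, 0.0223, -0.0081], [-0.0245, 0.0193, -0.0082], [-0.0267, 0.0161, -0.0082], [-0.0285, 0.0125, -0.0082], [-0.0299, 0.0088, -0.0082], [-0.0308, 0.005, -0.0082], [-0.0312, 0.001, -0.0082], [-0.0311, -0.0029, -0.0082]], 'turn': [-7.24, -7.24, -7.24, -7.24, -7.24, -7.24, -7.24, -7.24, -7.24, -7.24, -7.24, -7.24, -7.24, -7.24, -7.24, -7.24]}
```

Call:
play_rows(delta_pos=[[0,0,0],[0,0,-0.02],[0,0,-0.033],[0,0,-0.033],[0,0,-0.033],[0,0,0]], turn=[0,0,0,0,0,0], squeeze=25)

```text
clock: 8.18
tcp_pos: [570.7, 189.8, 173.2]
orientation: [-3.086, 0.558, -0.045]
wrist_force: [0.3, -0.5, -2.6]
gripper_width: 0.163
```

```bash
python3 -c "
from h import *
st();plan([510,-309,165],1.663,16)"
```

```text
8.18 [570.7 189.8 173.2] yaw -0.3581 zax [ 0.029 -0.    -1.   ] F [ 0.29 -0.55 -2.59] w 0.163
{'delta_pos': [[0.0074, 0.0305, 0.0004], [0.0035, 0.0312, 0.0003], [-0.0005, 0.0314, 0.0002], [-0.0045, 0.0311, 0.0001], [-0.0083, 0.0303, -0.0], [-0.0121, 0.029, -0.0001], [-0.0156, 0.0272, -0.0002], [-0.0189, 0.025, -0.0002], [-0.0219, 0.0225, -0.0003], [-0.0246, 0.0195, -0.0003], [-0.0269, 0.0163, -0.0004], [-0.0287, 0.0128, -0.0004], [-0.0301, 0.009, -0.0004], [-0.031, 0.0052, -0.0004], [-0.0314, 0.0012, -0.0003], [-0.0313, -0.0027, -0.0003]], 'turn': [-7.24, -7.24, -7.24, -7.24, -7.24, -7.24, -7.24, -7.24, -7.24, -7.24, -7.24, -7.24, -7.24, -7.24, -7.24, -7.24]}
```

Call:
play_rows(delta_pos=[[0.0074,0.0305,0],[0.0035,0.031,0],[-0.0005,0.0314,0],[-0.0045,0.031,0],[-0.0083,0.0303,0],[-0.012,0.029,0],[-0.0156,0.0272,0],[-0.019,0.025,0],[-0.022,0.0225,0],[0,0,0]], turn=[-7.2,-7.2,-7.2,-7.2,-7.2,-7.2,-7.2,-7.2,-7.2,0])

```text
clock: 9.43
tcp_pos: [533.0, -100.3, 165.5]
orientation: [2.88, 1.24, 0.021]
wrist_force: [-0.0, 0.6, -2.4]
gripper_width: 0.16
```

```bash
python3 -c "
from h import *
st();plan([510,-309,165],1.663,8)"
```

```text
9.43 [ 533.  -100.3  165.5] yaw 0.8128 zax [ 0.015  0.    -1.   ] F [-0.04  0.56 -2.39] w 0.16
{'delta_pos': [[-0.0209, 0.0158, 0.0], [-0.0225, 0.0135, -0.0], [-0.0238, 0.0111, -0.0001], [-0.0248, 0.0085, -0.0001], [-0.0256, 0.0058, -0.0001], [-0.0261, 0.0031, -0.0002], [-0.0262, 0.0003, -0.0002], [-0.0261, -0.0025, -0.0002]], 'turn': [-6.09, -6.09, -6.09, -6.09, -6.09, -6.09, -6.09, -6.09]}
```

Call:
play_rows(delta_pos=[[-0.021,0.016,0],[-0.0225,0.0135,0],[-0.024,0.011,0],[-0.025,0.0085,0],[-0.0255,0.006,0],[-0.026,0.003,0],[-0.026,0,0],[-0.026,-0.0025,0],[0,0,0],[0,0,0]], turn=[-6.1,-6.1,-6.1,-6.1,-6.1,-6.1,-6.1,-6.1,0,0])

```text
clock: 10.68
tcp_pos: [511.5, -301.8, 159.2]
orientation: [-2.074, -2.357, -0.022]
wrist_force: [-1.1, 0.9, -2.8]
gripper_width: 0.159
```

```bash
python3 -c "
from h import *
st();plan([510,-309,125],1.663,4)
print(np.round(r.observe()['joint_pos'],2))"
```

```text
10.68 [ 511.5 -301.8  159.2] yaw 1.6983 zax [ 0.007  0.012 -1.   ] F [-1.12  0.92 -2.8 ] w 0.159
{'delta_pos': [[-0.0018, -0.0007, 0.0085], [-0.0018, -0.0007, 0.0085], [-0.0018, -0.0006, 0.0085], [-0.0018, -0.0006, 0.0085]], 'turn': [0.51, 0.51, 0.51, 0.51]}
[ 0.98  0.49 -0.68  1.77  0.34  1.    0.29]
```

Call:
play_rows(delta_pos=[[-0.0018,-0.0007,0.01],[-0.0018,-0.0007,0.01],[-0.0018,-0.0007,0.01],[-0.0018,-0.0007,0.01],[0,0,0.003],[0,0,0]], turn=[0.5,0.5,0.5,0.5,0,0])

```text
clock: 11.42
tcp_pos: [509.9, -305.5, 112.2]
orientation: [-2.112, -2.319, -0.022]
wrist_force: [-0.1, 0.1, -2.0]
gripper_width: 0.159
```

Call:
play_rows(delta_pos=[[0,0,0.003],[0,0,0.003],[-0.001,0,0.003],[-0.001,0,0.003],[-0.001,0,0.003],[-0.001,0,0.003],[0,0,0]], turn=[0,0,0,0,0,0,0], squeeze=4)

```text
clock: 12.3
tcp_pos: [511.1, -310.0, 93.9]
orientation: [-2.114, -2.32, -0.022]
wrist_force: [0.8, 0.4, -2.1]
gripper_width: 0.159
```

```bash
python3 - <<'E'
from h import *
import pickle
st()
c=read_camera("wrist");d=read_camera("scene");pickle.dump((c,d),open("w5.pkl","wb"))
a=cv2.resize(c["frame"],(400,300));b=cv2.resize(d["frame"][90:225,130:310],(400,300),interpolation=cv2.INTER_CUBIC)
cv2.imwrite("pics/w5.png",np.hstack([a,b]))
E
```

```text
12.3 [ 511.1 -310.    93.9] yaw 1.6637 zax [ 0.007  0.012 -1.   ] F [ 0.77  0.44 -2.05] w 0.159
```

View pics/w5.png

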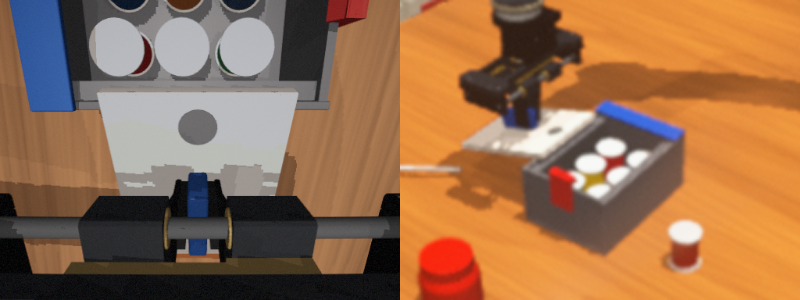

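```bash
cat >> h.py <<'E'
def tilt(c,cor,tcp,zax,psi,px0=8,pz0=36):
    piv=np.array(tcp)-19*np.array(zax)
    def res(p):
        th,px,pz,py,dp=p
        W=lidpts([[80,62,10],[80,-62,10]],th,psi+dp,piv,np.array([px,py,pz]))
        return np.r_[(proj(c,W)-cor).ravel(),(px-px0)/3,(pz-pz0)/2,dp/.02]
    z=least_squares(res,[.2,px0,pz0,0,0]);return z.x
E
python3 - <<'E'
from h import *
import pickle
c,d=pickle.load(open("w5.pkl","rb"))
st()
for k in(0,2):
  cor=np.array([[98,93+k/2],[298,93+k/2]])*1.28+.14
  print(tilt(c,cor,[511.1,-310,93.9],[.007,.012,-1],1.6637).round(3))
E
```

```text
12.4 [ 511.2 -310.    94.1] yaw 1.6639 zax [ 0.008  0.012 -1.   ] F [-0.41  0.5  -1.18] w 0.158
[ 2.1100e-01  1.1512e+01  3.5421e+01  1.6700e-01 -1.0000e-03]
[ 2.1400e-01  1.2119e+01  3.5317e+01  1.6300e-01 -1.0000e-03]
```

Pivoting on the wall works: the tilt is about 0.21 rad and agrees with the 91 mm wall height. I'll lower a bit more for about 0.32 rad, then grip firmly and lift.

Call:
play_rows(delta_pos=[[-0.001,0,0.003],[-0.001,0,0.003],[-0.001,0,0.002],[0,0,0]], turn=[0,0,0,0])

```text
clock: 12.9
tcp_pos: [511.7, -313.0, 85.7]
orientation: [-2.114, -2.321, -0.023]
wrist_force: [-0.2, -0.9, -2.4]
gripper_width: 0.161
```

Call:
play_rows(delta_pos=[[0,0,0],[0,0,0],[0,0,-0.02],[0,0,-0.03],[0,0,-0.03],[0,0,-0.02],[0,0,0]], turn=[0,0,0,0,0,0,0], squeeze=30)

```text
clock: 13.78
tcp_pos: [512.3, -314.0, 194.4]
orientation: [2.113, 2.322, 0.024]
wrist_force: [-0.4, 0.6, -1.7]
gripper_width: 0.157
```

```bash
python3 - <<'E'
from h import *
import pickle
st()
o=r.observe();zx=R.from_rotvec(o["orientation"]).as_matrix()[:,2]
c=read_camera("wrist");pickle.dump((c,o),open("w6.pkl","wb"));f=c["frame"]
cv2.imwrite("pics/w6.png",cv2.resize(f,(640,480)))
# target: over entry pose. bin frame
E
```

```text
13.78 [ 512.3 -314.   194.4] yaw 1.6652 zax [ 0.012  0.01  -1.   ] F [-0.36  0.58 -1.71] w 0.157
```

View pics/w6.png

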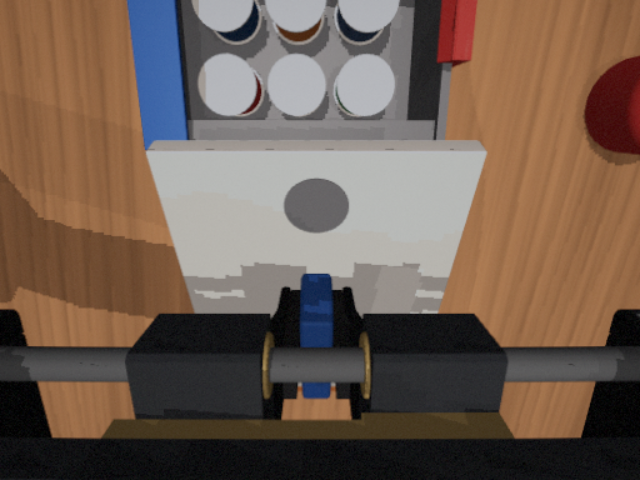

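```bash
python3 - <<'E'
from h import *
import pickle
c,o=pickle.load(open("w6.pkl","rb"))
zx=R.from_rotvec(o["orientation"]).as_matrix()[:,2]
piv=np.array(o["tcp_pos"])-19*zx
obs=np.array([[155,152],[481.5,152],[316.5,206],[484,142.5],[151,142.5]])*.8-.1
L=[[80,62,10],[80,-62,10],[56,0,10],[80,-62,0],[80,62,0]]
def res(p):
    th,px,py,pz,dp=p
    return np.r_[(proj(c,lidpts(L,th,1.6652+dp,piv,np.array([px,py,pz])))-obs).ravel(),(pz-36)/2]
z=least_squares(res,[.3,8,0,36,0]);print("th,px,py,pz,dpsi",z.x.round(3),z.fun.round(1))
E
python3 - <<'E'
from h import *
st()
E
```

```text
th,px,py,pz,dpsi [ 3.790e-01  1.428e+01  4.340e-01  3.832e+01 -1.000e-03] [-5.   0.6  4.1  0.7  1.3  1.  -5.1 -1.   4.9 -1.2  1.2]
13.82 [ 511.7 -313.8  193.3] yaw 1.6654 zax [ 0.01   0.011 -1.   ] F [ 0.33 -0.15 -2.09] w 0.155
```

```bash
python3 - <<'E'
from h import *
import pickle
c,o=pickle.load(open("w6.pkl","rb"))
zx=R.from_rotvec(o["orientation"]).as_matrix()[:,2]
piv=np.array(o["tcp_pos"])-19*zx
obs=np.array([[155,152],[481.5,152],[316.5,206],[484,142.5],[151,142.5],[180,245],[461,245]])*.8-.1
L=[[80,62,10],[80,-62,10],[56,0,10],[80,-62,0],[80,62,0]]
def side(P,uv): # distance of the side line to a pixel at its row
    a,b=proj(c,P);return a[0]+(uv[1]-a[1])*(b[0]-a[0])/(b[1]-a[1])-uv[0]
for use in((0,1,2,3,4),(0,1,2)):
  def res(p):
    th,px,py,pz,dp=p;T=lambda P:lidpts(P,th,1.6652+dp,piv,np.array([px,py,pz]))
    q=(proj(c,T(L))-obs[:5])[list(use)]
    return np.r_[q.ravel(),(px-8)/20,(pz-36)/20]
  z=least_squares(res,[.3,8,0,36,0]);print("th,px,py,pz,dpsi",z.x.round(3),z.fun.round(1))
W=lidpts([[-94,0,0],[-80,0,0],[80,0,0]],z.x[0],0,np.zeros(3),z.x[1:4]);print(W.round(1))
E
```

```text
th,px,py,pz,dpsi [ 4.3500e-01  1.6351e+01  4.4100e-01  4.1979e+01 -1.0000e-03] [-4.8  1.3  3.9  1.4  1.2 -0.  -5.  -1.4  4.8 -1.5  0.4  0.3]
th,px,py,pz,dpsi [ 3.3900e-01  1.5021e+01  4.3500e-01  4.0556e+01 -2.0000e-03] [-0.5 -0.1 -0.5  0.1  1.2  0.   0.4  0.2]
[[-89.3  -0.4 -74.5]
 [-76.1  -0.4 -69.8]
 [ 74.8  -0.4 -16.6]]
```

```bash
python3 - <<'E'
from h import *
import pickle
c,o=pickle.load(open("w6.pkl","rb"));g=cv2.cvtColor(c["frame"],cv2.COLOR_BGR2GRAY)
for u in(150,200,290,350):print("col",u,g[106:128,u].tolist())
for v in(116,120,125,150,180,200,220):
    print("row",v,g[v,112:160].tolist()[::1][:48],"|",g[v,355:395].tolist())
E
```

```text
col 150 [40, 39, 34, 35, 31, 39, 131, 147, 150, 149, 152, 154, 154, 157, 164, 184, 184, 183, 184, 183, 185, 183]
col 200 [126, 128, 129, 126, 126, 125, 153, 150, 151, 151, 153, 155, 155, 156, 165, 186, 185, 184, 183, 184, 184, 184]
col 290 [123, 120, 122, 121, 123, 123, 154, 150, 151, 152, 153, 155, 154, 156, 165, 185, 186, 184, 185, 184, 185, 185]
col 350 [121, 121, 123, 123, 121, 121, 149, 147, 150, 150, 152, 153, 154, 155, 165, 183, 183, 184, 185, 183, 183, 183]
row 116 [123, 121, 114, 85, 93, 94, 98, 106, 131, 153, 152, 151, 152, 151, 151, 153, 151, 152, 150, 150, 152, 152, 151, 151, 150, 151, 150, 151, 152, 151, 150, 150, 153, 152, 151, 151, 153, 151, 152, 151, 151, 153, 151, 150, 153, 153, 153, 150] | [150, 151, 152, 153, 151, 151, 152, 152, 153, 151, 151, 151, 150, 151, 152, 152, 151, 153, 151, 151, 152, 150, 152, 152, 151, 153, 150, 151, 151, 149, 144, 122, 124, 129, 131, 131, 129, 131, 128, 125]
row 120 [124, 120, 118, 119, 117, 128, 160, 157, 158, 158, 158, 158, 162, 161, 161, 161, 161, 160, 156, 159, 158, 161, 158, 158, 159, 162, 161, 157, 158, 160, 160, 158, 160, 158, 161
[... 1769 characters left out ...]
80, 180, 180, 181, 178, 181, 181, 179, 180, 180, 180, 181, 182, 180, 181, 181] | [180, 182, 180, 180, 179, 182, 181, 182, 180, 180, 154, 124, 123, 121, 124, 124, 125, 123, 125, 125, 126, 126, 125, 126, 124, 120, 122, 121, 119, 126, 130, 133, 133, 131, 130, 131, 132, 132, 129, 130]
row 220 [84, 79, 86, 84, 90, 88, 90, 89, 90, 91, 92, 89, 89, 92, 94, 89, 91, 94, 93, 94, 91, 94, 92, 92, 94, 94, 94, 97, 99, 100, 99, 95, 94, 93, 138, 167, 173, 172, 173, 172, 174, 172, 173, 172, 174, 172, 177, 180] | [179, 181, 181, 180, 152, 127, 124, 124, 125, 125, 124, 124, 125, 127, 129, 127, 125, 125, 125, 126, 123, 122, 126, 124, 123, 121, 129, 136, 132, 132, 132, 132, 134, 129, 130, 128, 127, 124, 123, 126]
```

```bash
python3 - <<'E'
from h import *
import pickle
c,o=pickle.load(open("w6.pkl","rb"))
zx=R.from_rotvec(o["orientation"]).as_matrix()[:,2]
piv=np.array(o["tcp_pos"])-19*zx
obs=np.array([[117.2,120.3],[388.4,120.3],[253,164.8],[382.3,111.6],[122.7,111.6]])
L=[[80,62,10],[80,-62,10],[56,0,10],[80,-62,0],[80,62,0]]
def side(P,uv):
    a,b=proj(c,P);return a[0]+(uv[1]-a[1])*(b[0]-a[0])/(b[1]-a[1])-uv[0]
def res(p):
    th,px,py,pz,dp,ro=p
    T=lambda P:lidpts(R.from_euler("x",ro).apply(np.array(P,float)),th,1.6652+dp,piv,np.array([px,py,pz]))
    q=(proj(c,T(L))-obs)
    S=[side(T([[80,62,10],[0,62,10]]),(146,220)),side(T([[80,-62,10],[0,-62,10]]),(359.2,220))]
    return np.r_[q.ravel(),S,(pz-36)/20]
z=least_squares(res,[.3,8,0,36,0,0]);print("th,px,py,pz,dpsi,roll",z.x.round(3),z.fun.round(1))
W=lidpts([[-94,0,0],[-80,0,0],[80,0,0]],z.x[0],0,np.zeros(3),z.x[1:4]);print(W.round(1))
E
```

```text
th,px,py,pz,dpsi,roll [ 3.7900e-01  1.3283e+01  2.1000e-02  3.7824e+01  3.0000e-03 -9.0000e-03] [-0.6  0.4  0.5  0.3 -0.1 -0.2 -0.6 -0.3  0.9 -0.3 -0.2  0.   0.1]
[[-85.7  -0.  -74.9]
 [-72.6  -0.  -69.7]
 [ 76.   -0.  -10.4]]
```

The fit is clean: tilt 0.379 rad, pivot at lid (13.3, 37.8), and residuals under 1 px. That puts the plate's rear corner at (−72.6, −69.7) mm from the grasp point. Next I'll turn to the bin's yaw and go above the entry point.

```bash
cat >> h.py <<'E'
def tcp_for(bx,by,bz,seat=(498.4,-179.4),yb=.0925):  # bin x,y and z wanted for the grasp point -> TCP target (now's tool tilt)
    zx=R.from_rotvec(r.observe()["orientation"]).as_matrix()[:,2]
    c,s=np.cos(yb),np.sin(yb);return np.array([seat[0]+c*bx-s*by,seat[1]+s*bx+c*by,bz])+19*zx
E
python3 - <<'E'
from h import *
st();t=tcp_for(14.6,0,199);print(t);plan(t,.0895,10)
E
```

```text
13.82 [ 511.7 -313.8  193.3] yaw 1.6654 zax [ 0.01   0.011 -1.   ] F [ 0.33 -0.15 -2.09] w 0.155
[ 513.13595715 -177.84454522  180.002162  ]
{'delta_pos': [[0.0135, 0.0014, 0.0015], [0.0136, -0.0007, 0.0015], [0.0133, -0.0028, 0.0014], [0.0127, -0.0049, 0.0014], [0.0117, -0.0068, 0.0014], [0.0105, -0.0086, 0.0013], [0.0091, -0.0101, 0.0013], [0.0074, -0.0114, 0.0013], [0.0055, -0.0124, 0.0012], [0.0035, -0.0132, 0.0012]], 'turn': [9.03, 9.03, 9.03, 9.03, 9.03, 9.03, 9.03, 9.03, 9.03, 9.03]}
```

Call:
play_rows(delta_pos=[[0.0135,0.0014,0.0014],[0.0136,-0.0007,0.0014],[0.0133,-0.0028,0.0014],[0.0127,-0.005,0.0014],[0.0117,-0.007,0.0014],[0.0105,-0.0086,0.0013],[0.009,-0.01,0.0013],[0.0074,-0.0114,0.0013],[0.0055,-0.0124,0.0012],[0.0035,-0.013,0.0012]], turn=[9,9,9,9,9,9,9,9,9,9])

```text
clock: 15.08
tcp_pos: [508.4, -172.0, 172.0]
orientation: [-3.121, -0.064, 0.01]
wrist_force: [0.3, -0.4, -2.2]
gripper_width: 0.157
```

Call:
play_rows(delta_pos=[[0,0,0],[0,0,0]], turn=[0,0])

```text
clock: 15.32
tcp_pos: [507.5, -171.0, 170.8]
orientation: [-3.12, -0.074, 0.014]
wrist_force: [0.1, -0.4, -1.2]
gripper_width: 0.157
```

```bash
python3 - <<'E'
from h import *
st();t=tcp_for(14.6,0,179);print(t);plan(t,.0895,4)
E
```

```text
15.32 [ 507.5 -171.   170.8] yaw 0.0477 zax [-0.01  0.02 -1.  ] F [ 0.12 -0.42 -1.19] w 0.157
[ 512.75448274 -177.67055399  160.00470029]
{'delta_pos': [[0.0013, 0.0018, 0.0026], [0.0012, 0.0018, 0.0026], [0.0012, 0.0018, 0.0026], [0.0012, 0.0018, 0.0026]], 'turn': [-0.6, -0.6, -0.6, -0.6]}
```

Call:
play_rows(delta_pos=[[0.0013,0.0018,0.0026],[0.0013,0.0018,0.0026],[0.0013,0.0018,0.0026],[0.0013,0.0018,0.0026],[0,0,0]], turn=[-0.6,-0.6,-0.6,-0.6,0])

```text
clock: 15.95
tcp_pos: [513.0, -180.4, 158.8]
orientation: [-3.118, -0.143, 0.015]
wrist_force: [0.1, -0.8, -2.5]
gripper_width: 0.16
```

```bash
python3 - <<'E'
from h import *
import pickle
o=r.observe();c=read_camera("wrist");pickle.dump((c,o),open("w7.pkl","wb"))
cv2.imwrite("pics/w7.png",cv2.resize(c["frame"],(768,576),interpolation=cv2.INTER_CUBIC))
st();t=tcp_for(14.6,0,165);print(t);plan(t,.0895,3)
g=cv2.cvtColor(c["frame"],cv2.COLOR_BGR2GRAY)
E
```

```text
16.0 [ 513.  -180.3  158.9] yaw 0.092 zax [-0.01  0.02 -1.  ] F [-0.29 -0.38 -2.  ] w 0.157
[ 512.74373756 -177.67052288  146.00480753]
{'delta_pos': [[0.0, -0.0008, 0.0043], [0.0, -0.0008, 0.0043], [0.0, -0.0008, 0.0043]], 'turn': [0.05, 0.05, 0.05]}
```

View pics/w7.png

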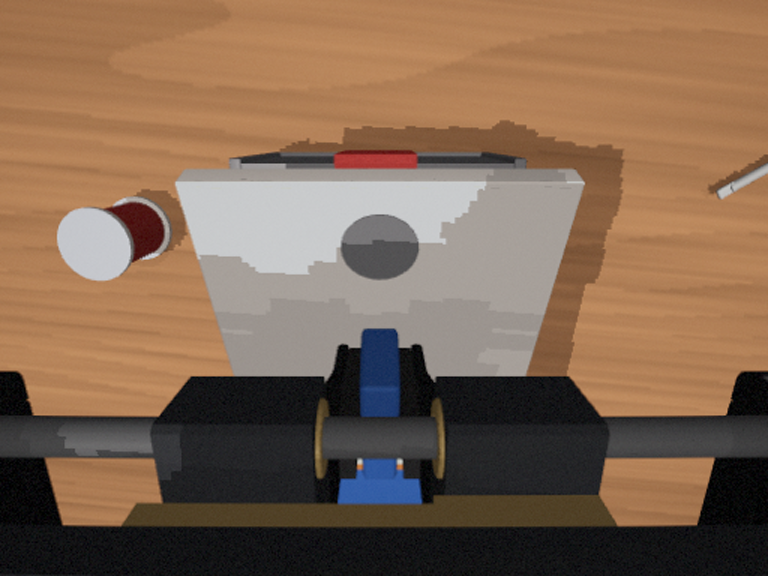

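```bash
python3 - <<'E'
from h import *
import pickle
c,o=pickle.load(open("w7.pkl","rb"));g=cv2.cvtColor(c["frame"],cv2.COLOR_BGR2GRAY)
for v in(107,):print(g[v,148:165].tolist(),g[v,340:358].tolist())
for v in(121,150,180,200):
  a=g[v,:256].astype(int);print(v,[ (int(i),int(a[i+1]-a[i-1])) for i in np.argsort(-np.abs(np.r_[0,a[2:]-a[:-2],0]))[:4]]);a=g[v,300:430].astype(int);print("  R",[ (300+int(i),int(a[i+1]-a[i-1])) for i in np.argsort(-np.abs(np.r_[0,a[2:]-a[:-2],0]))[:4]])
print("col",[g[106:130,u].tolist() for u in(200,300)])
b=[onz(c,(x,158.5/1.5-.2),91) for x in(231/1.5-.2,526/1.5-.2)];m=(b[0]+b[1])/2-[498.4,-179.4,0]
cs,sn=np.cos(.0925),np.sin(.0925);print("far corners width",np.linalg.norm(b[0]-b[1]),"mid in bin",m[0]*cs+m[1]*sn,-m[0]*sn+m[1]*cs)
d=b[0]-b[1];print("yaw from corners",np.arctan2(-d[0],d[1]))
E
```

```text
[139, 139, 139, 138, 135, 129, 138, 140, 146, 148, 150, 132, 83, 40, 48, 43, 43] [35, 39, 37, 76, 101, 98, 99, 97, 99, 100, 88, 77, 97, 96, 101, 97, 95, 95]
121 [(116, 54), (117, 44), (115, 13), (58, 4)]
  R [(389, -91), (390, -57), (388, -41), (414, 37)]
150 [(109, 106), (81, -87), (108, 83), (80, -78)]
  R [(381, -50), (380, -49), (407, 41), (408, 26)]
180 [(82, -84), (49, 53), (234, -53), (235, -51)]
  R [(372, -51), (371, -51), (400, 37), (401, 22)]
200 [(140, 25), (141, 18), (219, -12), (180, -12)]
  R [(365, -49), (366, -44), (387, 41), (388, 33)]
col [[50, 47, 52, 93, 97, 96, 123, 151, 151, 151, 155, 154, 157, 157, 164, 200, 202, 202, 202, 203, 202, 203, 202, 202], [49, 47, 50, 102, 102, 104, 129, 151, 152, 152, 153, 155, 156, 157, 163, 201, 204, 201, 202, 202, 201, 202, 203, 202]]
far corners width 139.62014815643735 mid in bin 89.96918723547019 -0.6205985630598558
yaw from corners 0.09279308856247304
```

```bash
python3 - <<'E'
from h import *
st();t=tcp_for(15.9,-1.1,161);print(t);plan(t,.0895,4)
t=tcp_for(15.9,-1.1,154.8);print(t);t=tcp_for(-2.6,-1.1,154.8);print(t)
E
```

```text
16.0 [ 513.  -180.3  158.9] yaw 0.092 zax [-0.01  0.02 -1.  ] F [-0.29 -0.38 -2.  ] w 0.157
[ 514.13978492 -178.64574171  142.00480753]
{'delta_pos': [[0.0004, -0.0003, 0.0042], [0.0004, -0.0003, 0.0042], [0.0004, -0.0003, 0.0042], [0.0004, -0.0003, 0.0042]], 'turn': [0.04, 0.04, 0.04, 0.04]}
[ 514.13978492 -178.64574171  135.80480753]
[ 495.71887382 -180.35455244  135.80480753]
```

Call:
play_rows(delta_pos=[[0.0004,-0.0003,0.0042],[0.0004,-0.0003,0.0042],[0.0004,-0.0003,0.0042],[0.0004,-0.0003,0.0042],[0,0,0]], turn=[0,0,0,0,0])

```text
clock: 16.62
tcp_pos: [514.3, -178.1, 141.0]
orientation: [-3.118, -0.145, 0.015]
wrist_force: [1.0, 0.1, -2.5]
gripper_width: 0.157
```

```bash
python3 - <<'E'
from h import *
st();t=tcp_for(15.9,-1.1,154.8);print(t);plan(t,.0895,3)
E
```

```text
16.62 [ 514.3 -178.1  141. ] yaw 0.0928 zax [-0.01  0.02 -1.  ] F [ 0.98  0.07 -2.48] w 0.157
[ 514.13544582 -178.64430438  135.80488118]
{'delta_pos': [[-0.0001, 0.0002, 0.0017], [-0.0001, 0.0002, 0.0017], [-0.0001, 0.0002, 0.0017]], 'turn': [0.06, 0.06, 0.06]}
```

Call:
play_rows(delta_pos=[[0,0.0002,0.0015],[0,0.0002,0.0015],[0,0.0002,0.0015],[0,0,0]], turn=[0.1,0.1,0,0])

```text
clock: 17.12
tcp_pos: [514.5, -178.7, 136.4]
orientation: [-3.118, -0.139, 0.014]
wrist_force: [0.1, -0.3, -2.7]
gripper_width: 0.158
```

```bash
python3 - <<'E'
from h import *
st();t=tcp_for(-2.6,-1.1,154.8);print(t);plan(t,.0895,6)
E
```

```text
17.12 [ 514.5 -178.7  136.4] yaw 0.0889 zax [-0.01  0.02 -1.  ] F [ 0.06 -0.29 -2.68] w 0.158
[ 495.7263373  -180.35735791  135.80467678]
{'delta_pos': [[-0.0031, -0.0, 0.0001], [-0.0031, -0.0, 0.0001], [-0.0031, -0.0, 0.0001], [-0.0031, -0.0, 0.0001], [-0.0031, -0.0, 0.0001], [-0.0031, -0.0, 0.0001]], 'turn': [-0.01, -0.01, -0.01, -0.01, -0.01, -0.01]}
```

Call:
play_rows(delta_pos=[[-0.003,0,0],[-0.003,0,0],[-0.003,0,0],[-0.003,0,0],[-0.003,0,0],[-0.002,0,0],[0,0,0]], turn=[0,0,0,0,0,0,0])

```text
clock: 18.0
tcp_pos: [496.2, -180.5, 136.8]
orientation: [-3.119, -0.138, 0.014]
wrist_force: [0.6, -0.2, -1.7]
gripper_width: 0.153
```

```bash
python3 - <<'E'
from h import *
st();o=r.observe();t=tcp_for(-2.6,-1.1,154.8);print(t)
d=read_camera("scene");e=read_camera("top")
a=cv2.resize(d["frame"][100:225,150:300],(480,400),interpolation=cv2.INTER_CUBIC);b=cv2.resize(e["frame"][165:265,270:350],(320,400),interpolation=cv2.INTER_CUBIC)
cv2.imwrite("pics/s8.png",np.hstack([a,b]))
E
```

```text
18.0 [ 496.2 -180.5  136.8] yaw 0.0886 zax [-0.01  0.02 -1.  ] F [ 0.57 -0.16 -1.73] w 0.153
[ 495.72780404 -180.36333343  135.80454444]
```

View pics/s8.png

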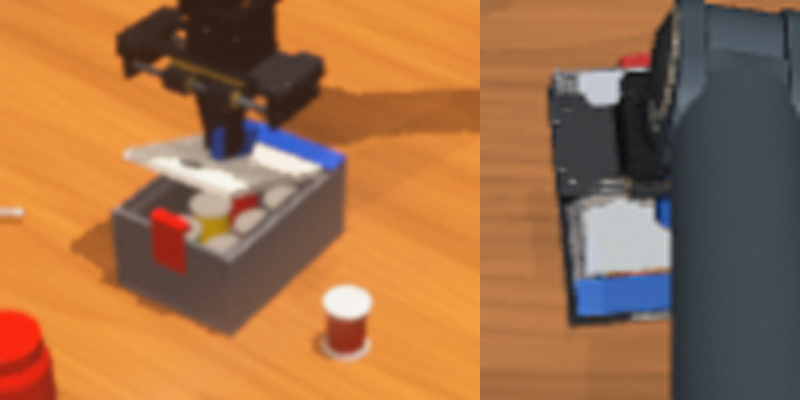

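The lip is under the ledge: no orange shows at the ledge in the scene panel at (295,155), only a sliver in the top panel, and there is no contact force. Now I'll swing down with a light grip along the computed arc.

Call:
play_rows(delta_pos=[[0,0,0.0015],[0,0,0.001],[0.0015,0,0.0023],[0.0015,0,0.0023],[0.001,0,0.002],[0.001,0,0.002],[0,0,0]], turn=[0,0,0,0,0,0,0], squeeze=4)

```text
clock: 18.98
tcp_pos: [502.9, -179.6, 125.3]
orientation: [-3.119, -0.14, 0.01]
wrist_force: [0.8, 0.0, -1.2]
gripper_width: 0.161
```

```bash
cat >> h.py <<'E'
def fit(c,o,g0=(.25,13.3,37.8)):
    g=cv2.cvtColor(c["frame"],cv2.COLOR_BGR2GRAY).astype(int)
    zx=R.from_rotvec(o["orientation"]).as_matrix()[:,2];piv=np.array(o["tcp_pos"])-19*zx
    hsv=cv2.cvtColor(c["frame"],cv2.COLOR_BGR2HSV)
    m=cv2.inRange(hsv,(0,0,50),(180,255,110));m[:60]=0;m[235:]=0;m[:,:215]=0;m[:,295:]=0  # grey thumb mark
    m=cv2.morphologyEx(m,cv2.MORPH_OPEN,np.ones((5,5)));n,l,s,ce=cv2.connectedComponentsWithStats(m)
    for i in range(1,n):
        if s[i,4]>300:print("dark blob",s[i],ce[i].round(1))
    return piv
E
python3 - <<'E'
from h import *
import pickle
st();o=r.observe();c=read_camera("wrist");pickle.dump((c,o),open("w9.pkl","wb"));fit(c,o)
zx=R.from_rotvec(o["orientation"]).as_matrix()[:,2];p=np.array(o["tcp_pos"])-19*zx-[498.4,-179.4,0]
print("pivot bin",p[0]*np.cos(.0925)+p[1]*np.sin(.0925),-p[0]*np.sin(.0925)+p[1]*np.cos(.0925),p[2])
g=cv2.cvtColor(c["frame"],cv2.COLOR_BGR2GRAY)
for u in(150,205,300,350):print(u,g[96:140,u].tolist())
for v in(150,180,200):print(v,g[v,100:150].tolist(),"|",g[v,355:400].tolist())
E
```

```text
18.98 [ 502.9 -179.6  125.3] yaw 0.0896 zax [-0.008  0.019 -1.   ] F [ 0.82  0.03 -1.2 ] w 0.161
dark blob [ 229  157   49   28 1053] [253.4 169.5]
dark blob [241 221  25  14 337] [252.8 227.7]
pivot bin 4.6161623831424965 -0.9938457585700912 144.2668758546676
150 [142, 148, 148, 150, 149, 148, 150, 148, 149, 148, 149, 148, 149, 100, 85, 84, 91, 126, 131, 132, 136, 131, 174, 200, 199, 200, 200, 201, 201, 202, 201, 200, 201, 200, 199, 200, 201, 200, 200, 200, 201, 201, 202, 199]
205 [156, 155, 156, 156, 155, 156, 156, 155, 156, 95, 85, 86, 84, 85, 84, 85, 97, 130, 132, 136, 136, 139, 195, 201, 201, 202, 201, 201, 201, 202, 202, 202, 203, 201, 202, 201, 203, 202, 203, 203, 202, 203, 202, 201]
300 [148, 148, 148, 150, 150, 148, 149, 149, 147, 96, 90, 90, 88, 89, 90, 89, 112, 129, 135, 134, 125, 143, 200, 200, 201, 202, 201, 201, 202, 200, 203, 201, 201, 200, 202, 201, 202, 202, 201, 202, 201, 202, 202, 202]
350 [139, 139, 107, 99, 97, 99, 100, 98, 98, 99, 100, 101, 99, 98, 100, 97, 113, 119, 122, 122, 127, 126, 164, 164, 165, 164, 164, 167, 164, 165, 165, 164, 164, 165, 165, 166, 166, 1
[... 730 characters left out ...]
5, 164] | [166, 166, 165, 166, 165, 165, 165, 164, 164, 166, 164, 166, 136, 102, 100, 99, 98, 100, 101, 100, 100, 99, 99, 101, 101, 100, 102, 98, 100, 100, 102, 99, 100, 98, 98, 101, 98, 100, 98, 101, 99, 101, 98, 100, 102]
200 [131, 130, 132, 129, 129, 130, 130, 131, 131, 131, 133, 132, 130, 133, 134, 136, 135, 135, 136, 137, 139, 138, 139, 140, 138, 140, 140, 140, 142, 139, 141, 140, 139, 143, 141, 141, 141, 141, 139, 137, 136, 135, 138, 148, 162, 164, 165, 167, 165, 165] | [164, 166, 165, 165, 165, 165, 166, 161, 116, 107, 104, 103, 104, 104, 103, 106, 104, 104, 105, 102, 104, 103, 102, 101, 104, 103, 101, 102, 102, 100, 103, 102, 98, 100, 100, 100, 100, 98, 100, 97, 100, 102, 99, 99, 99]
```

```bash
cat >> h.py <<'E'
def fit2(c,o,vt,vb,sides,mark=None,psi=None,use_pz=4.):
    zx=R.from_rotvec(o["orientation"]).as_matrix()[:,2];piv=np.array(o["tcp_pos"])-19*zx
    M=R.from_rotvec(o["orientation"]).as_matrix();psi=np.arctan2(M[1,0],M[0,0])
    def res(p):
        th,px,py,pz,dp,ro=p
        T=lambda P:proj(c,lidpts(R.from_euler("x",ro).apply(np.array(P,float)),th,psi+dp,piv,np.array([px,py,pz])))
        q=[T([[80,0,10]])[0,1]-vt,T([[80,0,0]])[0,1]-vb]
        if mark is not None:q+=list(T([[56,0,10]])[0]-mark)
        for sgn,k in((1,0),(-1,1)):
            a,b=T([[80,62*sgn,10],[0,62*sgn,10]])
            for s in sides:q.append(a[0]+(s[0]-a[1])*(b[0]-a[0])/(b[1]-a[1])-s[1+k])
        return np.r_[q,(pz-37.8)/use_pz,(ro-.02)/.01,(dp-.003)/.005]
    z=least_squares(res,[.2,13,0,37.8,0,0]);th,px,py,pz=z.x[:4]
    p=piv-[498.4,-179.4,0];cb,sb=np.cos(.0925),np.sin(.0925)
    W=lidpts([[-80,0,0],[-80,0,10],[80,0,0]],th,z.x[4]+psi-.0925,np.array([p[0]*cb+p[1]*sb,-p[0]*sb+p[1]*cb,p[2]]),z.x[1:4])
    print("th,px,py,pz,dp,ro",z.x.round(3),"res",z.fun.round(1));print("bin: rear bottom, rear top, free bottom",W.round(1).tolist())
E
python3 - <<'E'
from h import *
import pickle
c,o=pickle.load(open("w9.pkl","rb"))
fit2(c,o,117.5,112.3,[(150,131.7,373.8),(180,138.3,367.2),(200,143.4,362.9)],(253.3,170))
c,o=pickle.load(open("w7.pkl","rb"))
fit2(c,o,120.3,112,[(150,124.8,380.6),(200,140.3,365.4)])
E
```

```text
th,px,py,pz,dp,ro [2.1700e-01 1.2754e+01 1.8500e-01 3.7619e+01 3.0000e-03 2.2000e-02] res [ 2.6  1.9 -0.3 -5.1 -0.  -0.  -0.8 -0.   0.5  0.7 -0.   0.2 -0. ]
bin: rear bottom, rear top, free bottom [[-77.8, -1.2, 87.5], [-80.0, -1.2, 97.3], [78.4, -1.2, 122.0]]
th,px,py,pz,dp,ro [3.6500e-01 1.3382e+01 2.2500e-01 3.7848e+01 2.0000e-03 2.0000e-02] res [ 0.5 -0.6  0.   0.  -0.4  0.5  0.   0.  -0.1]
bin: rear bottom, rear top, free bottom [[-59.2, -3.1, 109.1], [-62.7, -3.1, 118.5], [90.3, -2.8, 166.2]]
```

The swing is controlled, with tilt now 0.217 rad and the rear corner on the rails. I'll continue down to the catch.

Call:
play_rows(delta_pos=[[0.0008,0,0.002],[0.0008,0,0.002],[0.0008,0,0.002],[0.0008,0,0.0015],[0,0,0]], turn=[0,0,0,0,0])

```text
clock: 19.65
tcp_pos: [506.0, -179.0, 117.7]
orientation: [-3.119, -0.139, 0.011]
wrist_force: [-0.6, 0.7, -0.4]
gripper_width: 0.164
```

```bash
cat > m.py <<'E'
from h import *
import pickle,sys
st();o=r.observe();c=read_camera("wrist");pickle.dump((c,o),open(sys.argv[1],"wb"))
zx=R.from_rotvec(o["orientation"]).as_matrix()[:,2];p=np.array(o["tcp_pos"])-19*zx-[498.4,-179.4,0]
print("pivot bin",p[0]*np.cos(.0925)+p[1]*np.sin(.0925),-p[0]*np.sin(.0925)+p[1]*np.cos(.0925),p[2])
g=cv2.cvtColor(c["frame"],cv2.COLOR_BGR2GRAY)
for u in(205,300):print(u,g[96:140,u].tolist())
for v in(150,180,200):print(v,[x for x in [g[v,120:160].tolist(),g[v,350:385].tolist()]])
E
python3 m.py w10.pkl
```

```text
19.65 [ 506.  -179.   117.7] yaw 0.0895 zax [-0.008  0.02  -1.   ] F [-0.57  0.66 -0.39] w 0.164
pivot bin 7.756755694021792 -0.6596961388285014 136.66135376565302
205 [96, 97, 63, 50, 53, 155, 157, 157, 155, 156, 156, 94, 95, 97, 94, 92, 82, 85, 114, 120, 118, 128, 199, 200, 202, 202, 201, 202, 202, 202, 202, 202, 202, 201, 203, 202, 201, 202, 202, 202, 201, 201, 202, 201]
300 [102, 100, 51, 55, 76, 147, 147, 148, 150, 149, 148, 114, 117, 118, 114, 93, 91, 89, 118, 120, 123, 128, 196, 201, 202, 201, 201, 202, 201, 201, 200, 201, 201, 202, 202, 201, 202, 201, 202, 202, 202, 202, 201, 201]
150 [[142, 142, 142, 141, 141, 141, 142, 141, 142, 141, 142, 142, 141, 140, 141, 141, 166, 191, 200, 200, 201, 199, 201, 201, 201, 200, 201, 201, 202, 201, 200, 201, 200, 202, 201, 201, 202, 201, 200, 201], [170, 168, 167, 169, 169, 169, 169, 168, 169, 168, 167, 169, 169, 169, 169, 169, 167, 169, 169, 168, 168, 138, 97, 101, 100, 100, 101, 98, 100, 104, 101, 100, 101, 102, 103]]
180 [[139, 138, 140, 140, 140, 139, 141, 141, 141, 140, 139, 139, 138, 138, 138, 139, 140, 139, 140, 138, 134, 132, 149, 165, 168, 168, 166, 168, 167, 167, 167, 166, 167, 167, 165, 169, 169, 167, 167, 169], [170, 169, 169, 168, 169, 169, 168, 170, 168, 169, 169, 169, 169, 168, 169, 164, 116, 103, 98, 100, 100, 100, 101, 100, 100, 102, 97, 101, 100, 100, 102, 97, 103, 101, 101]]
200 [[143, 140, 142, 143, 142, 144, 143, 143, 144, 144, 144, 143, 143, 145, 143, 143, 145, 143, 144, 142, 141, 142, 142, 133, 121, 133, 159, 169, 166, 167, 166, 167, 167, 168, 168, 167, 166, 168, 168, 168], [169, 168, 170, 169, 169, 168, 169, 168, 169, 168, 169, 169, 139, 85, 96, 100, 100, 100, 100, 100, 99, 99, 99, 99, 99, 100, 99, 101, 101, 102, 103, 100, 100, 100, 99]]
```

```bash
python3 - <<'E'
from h import *
import pickle
c,o=pickle.load(open("w10.pkl","rb"))
fit2(c,o,117.3,113.6,[(150,136.2,371.1),(180,142,365.7),(200,145.9,361.9)])
E
```

```text
th,px,py,pz,dp,ro [1.5600e-01 1.1440e+01 5.6400e-01 3.9398e+01 3.0000e-03 2.0000e-02] res [ 0.4 -0.4  0.2 -0.  -0.3 -0.2 -0.   0.3  0.4  0.   0. ]
bin: rear bottom, rear top, free bottom [[-76.4, -1.2, 83.5], [-78.0, -1.2, 93.4], [81.6, -1.2, 108.4]]
```

Tilt is 0.156 rad and the free end is just meeting the catch, about 3 mm too far toward +x. I'll nudge it toward the ledge while lowering.

Call:
play_rows(delta_pos=[[-0.0013,0,0],[-0.0013,0,0],[0,0,0.0015],[0.0003,0,0.0015],[0.0003,0,0.0015],[0,0,0]], turn=[0,0,0,0,0,0])

```text
clock: 20.45
tcp_pos: [504.4, -179.1, 113.2]
orientation: [-3.119, -0.139, 0.009]
wrist_force: [-0.5, -0.3, 0.9]
gripper_width: 0.164
```

```bash
python3 m.py w11.pkl
```

```text
20.45 [ 504.4 -179.1  113.2] yaw 0.0892 zax [-0.007  0.019 -1.   ] F [-0.5  -0.34  0.88] w 0.164
pivot bin 6.070195207994313 -0.6594734380946534 132.22860056369493
205 [74, 52, 130, 155, 156, 156, 158, 156, 156, 156, 155, 155, 157, 104, 83, 82, 86, 84, 83, 98, 111, 119, 149, 200, 203, 201, 202, 201, 202, 203, 201, 202, 202, 202, 202, 202, 201, 203, 202, 202, 202, 201, 202, 201]
300 [68, 47, 148, 148, 150, 148, 148, 148, 148, 148, 149, 148, 148, 91, 87, 89, 89, 90, 89, 99, 110, 113, 133, 200, 200, 202, 202, 203, 202, 202, 202, 201, 202, 201, 202, 201, 202, 202, 203, 203, 203, 203, 201, 202]
150 [[145, 143, 144, 143, 142, 143, 144, 144, 143, 142, 143, 144, 144, 142, 136, 123, 133, 136, 153, 186, 200, 200, 202, 201, 201, 199, 200, 202, 200, 202, 201, 201, 202, 202, 200, 202, 201, 202, 201, 203], [172, 172, 172, 173, 172, 171, 172, 172, 171, 171, 172, 171, 169, 172, 172, 172, 171, 173, 171, 140, 95, 111, 97, 100, 95, 98, 100, 98, 97, 99, 98, 100, 100, 99, 100]]
180 [[140, 140, 138, 142, 140, 140, 139, 138, 139, 138, 141, 137, 138, 139, 138, 141, 141, 136, 130, 129, 135, 140, 141, 152, 167, 170, 168, 169, 169, 170, 169, 168, 169, 170, 168, 169, 169, 170, 170, 169], [171, 171, 171, 170, 171, 170, 171, 171, 172, 170, 171, 171, 170, 171, 163, 100, 93, 95, 80, 102, 102, 103, 103, 100, 103, 101, 101, 102, 98, 101, 100, 100, 100, 101, 99]]
200 [[143, 145, 143, 144, 144, 143, 145, 147, 142, 143, 143, 144, 144, 145, 143, 143, 140, 145, 144, 143, 134, 121, 125, 128, 132, 136, 141, 159, 169, 169, 168, 169, 169, 170, 169, 170, 168, 171, 169, 170], [172, 170, 172, 171, 171, 173, 170, 172, 170, 170, 171, 168, 105, 91, 93, 86, 81, 97, 97, 101, 99, 99, 99, 103, 99, 99, 100, 101, 102, 99, 100, 100, 100, 101, 101]]
```

```bash
python3 - <<'E'
from h import *
import pickle
c,o=pickle.load(open("w11.pkl","rb"))
fit2(c,o,118.3,115.2,[(150,138.6,369.2),(180,143.4,364.5),(200,146.9,361.5)])
E
```

```text
th,px,py,pz,dp,ro [1.0300e-01 1.0985e+01 6.8800e-01 3.9363e+01 3.0000e-03 2.0000e-02] res [ 0.1 -0.1  0.1  0.1 -0.3 -0.1  0.1  0.1  0.4  0.   0. ]
bin: rear bottom, rear top, free bottom [[-80.4, -1.3, 83.7], [-81.4, -1.3, 93.7], [78.8, -1.4, 100.2]]
```

Tilt is 0.103 rad, the lid is at bin x ≈ −80 and it rests on the catch nose with its weight off the wrist. Releasing, lifting clear, then closing the fingers.

Call:
play_rows(delta_pos=[[0,0,0],[0,0,0],[0,0,0],[0,0,-0.01],[0,0,-0.02],[0,0,-0.02],[0,0,0]], turn=[0,0,0,0,0,0,0], gripper=0.4)

```text
clock: 21.38
tcp_pos: [505.0, -180.6, 166.1]
orientation: [-3.119, -0.138, 0.008]
wrist_force: [0.1, -0.3, -0.0]
gripper_width: 0.4
```

```bash
python3 - <<'E'
from h import *
import pickle
st();o=r.observe();c=read_camera("wrist");pickle.dump((c,o),open("w12.pkl","wb"))
d=read_camera("scene")
cv2.imwrite("pics/s12.png",np.hstack([cv2.resize(c["frame"],(420,315)),cv2.resize(d["frame"][115:220,170:280],(330,315),interpolation=cv2.INTER_CUBIC)]))
# press point in world: bin x 56
zx=R.from_rotvec(o["orientation"]).as_matrix()[:,2]
t=np.array([498.4+.9957*56,-179.4+.0924*56,130]);print(t);plan(t,.0895,4)
E
```

```text
21.38 [ 505.  -180.6  166.1] yaw 0.0887 zax [-0.006  0.019 -1.   ] F [ 0.09 -0.3  -0.05] w 0.4
[ 554.1592 -174.2256  130.    ]
{'delta_pos': [[0.0128, -0.0002, 0.0085], [0.0128, -0.0002, 0.0085], [0.0128, -0.0002, 0.0085], [0.0128, -0.0002, 0.0085]], 'turn': [-0.01, -0.01, -0.01, -0.01]}
```

View pics/s12.png

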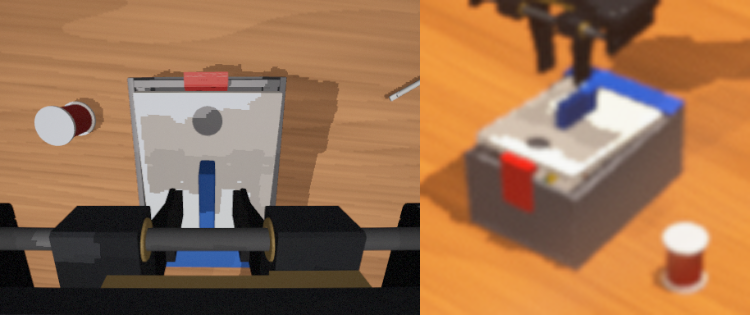

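The lid lies between the walls, tilted on the catch at wrist panel (206,80), with the rear end under the ledge. Next I'll go over the thumb mark with closed fingers.

Call:
play_rows(delta_pos=[[0.012,0,0],[0.012,0,0],[0.013,0,0.006],[0.013,0,0.008],[0,0,0.01],[0,0,0.01],[0,0,0]], turn=[0,0,0,0,0,0,0], gripper=0.0, squeeze=10)

```text
clock: 22.35
tcp_pos: [555.0, -173.7, 123.5]
orientation: [-3.115, -0.14, 0.022]
wrist_force: [0.0, -0.2, -0.3]
gripper_width: 0.006
```

```bash
python3 - <<'E'
from h import *
st();plan([554.2,-174.2,114],.0895,3)
E
```

```text
22.35 [ 555.  -173.7  123.5] yaw 0.0899 zax [-0.015  0.023 -1.   ] F [ 0.03 -0.25 -0.3 ] w 0.006
{'delta_pos': [[-0.0002, 0.0002, 0.0032], [-0.0002, 0.0002, 0.0032], [-0.0002, 0.0002, 0.0032]], 'turn': [0.01, 0.01, 0.01]}
```

Call:
play_rows(delta_pos=[[0,0,0.003],[0,0,0.003],[0,0,0.003],[0,0,0.003],[0,0,0.002],[0,0,0.002]], turn=[0,0,0,0,0,0])

```text
clock: 23.1
tcp_pos: [555.0, -173.9, 108.0]
orientation: [-3.116, -0.138, 0.019]
wrist_force: [0.3, -0.1, 0.4]
gripper_width: 0.005
```

Call:
play_rows(delta_pos=[[0,0,0.002],[0,0,0.002],[0,0,0.002]], turn=[0,0,0])

```text
clock: 23.48
tcp_pos: [554.8, -173.8, 101.4]
orientation: [-3.116, -0.138, 0.019]
wrist_force: [-0.2, -0.1, -0.3]
gripper_width: 0.006
```

Call:
play_rows(delta_pos=[[0,0,0.002],[0,0,0.0015],[0,0,0.0015]], turn=[0,0,0])

```text
clock: 23.85
tcp_pos: [554.7, -173.8, 95.9]
orientation: [-3.116, -0.139, 0.02]
wrist_force: [0.4, 0.4, 0.1]
gripper_width: 0.007
```

```bash
python3 - <<'E'
from h import *
import pickle
st();o=r.observe();c=read_camera("wrist");pickle.dump((c,o),open("w13.pkl","wb"))
d=read_camera("scene")
cv2.imwrite("pics/s13.png",np.hstack([cv2.resize(c["frame"],(420,315)),cv2.resize(d["frame"][115:220,170:280],(330,315),interpolation=cv2.INTER_CUBIC)]))
E
```

```text
23.85 [ 554.7 -173.8   95.9] yaw 0.089 zax [-0.014  0.022 -1.   ] F [0.36 0.4  0.14] w 0.007
```

```bash
python3 - <<'E'
from h import *
import pickle
cb,sb=np.cos(.0925),np.sin(.0925)
def tobin(P):P=np.atleast_2d(P)-[498.4,-179.4,0];return np.c_[P[:,0]*cb+P[:,1]*sb,-P[:,0]*sb+P[:,1]*cb,P[:,2]]
def toW(B):B=np.atleast_2d(B);return np.c_[B[:,0]*cb-B[:,1]*sb+498.4,B[:,0]*sb+B[:,1]*cb-179.4,B[:,2]]
for f in("w12.pkl","w13.pkl"):
    c,o=pickle.load(open(f,"rb"));g=cv2.cvtColor(c["frame"],cv2.COLOR_BGR2GRAY)
    print(f)
    for th in(0,.05,.1):
        P=lidpts([[80,62,10],[80,-62,10],[80,0,10],[80,0,0],[56,0,10]],th,0,np.array([-80,0,85]),np.array([-80,0,0]))
        print(th,proj(c,toW(P)).round(1).tolist())
    cp=proj(c,toW([[80,25,95],[80,-25,95]]))
    for u in (cp[:,0].astype(int)): print(u,[(v,int(g[v,u])) for v in range(int(cp[0,1])-22,int(cp[0,1])+22)])
    hsv=cv2.cvtColor(c["frame"],cv2.COLOR_BGR2HSV)
    m=cv2.inRange(hsv,(0,90,80),(8,255,255))|cv2.inRange(hsv,(172,90,80),(180,255,255));m[150:]=0;m[:,:200]=0;m[:,310:]=0
    s,ct=quad(m);print("red",s, "pred catch tip/top",proj(c,toW([[75.5,0,99],[82,0,110]])).round(1).tolist())
E
```

```text
w12.pkl
0 [[165.8, 108.8], [337.3, 108.3], [251.1, 108.4], [251.4, 107.8], [251.2, 141.7]]
0.05 [[162.6, 110.4], [339.9, 109.9], [250.8, 110.0], [251.1, 108.6], [251.0, 144.1]]
0.1 [[159.3, 112.7], [342.7, 112.2], [250.5, 112.3], [250.8, 110.0], [250.8, 147.0]]
216 [(86, 141), (87, 103), (88, 94), (89, 94), (90, 95), (91, 96), (92, 98), (93, 97), (94, 100), (95, 98), (96, 77), (97, 78), (98, 160), (99, 157), (100, 160), (101, 159), (102, 159), (103, 158), (104, 158), (105, 158), (106, 106), (107, 84), (108, 88), (109, 85), (110, 90), (111, 112), (112, 121), (113, 201), (114, 204), (115, 204), (116, 205), (117, 205), (118, 204), (119, 204), (120, 204), (121, 204), (122, 204), (123, 205), (124, 204), (125, 205), (126, 206), (127, 204), (128, 204), (129, 205)]
285 [(86, 98), (87, 98), (88, 100), (89, 97), (90, 96), (91, 95), (92, 94), (93, 104), (94, 106), (95, 103), (96, 68), (97, 105), (98, 153), (99, 154), (100, 152), (101, 154), (102, 152), (103, 153), (104, 151), (105, 151), (106, 92), (107, 90), (108, 90), (109, 92), (110, 94), (111, 112), (112, 122), (113, 197), (114, 204), (115,
[... 1257 characters left out ...]
4), (204, 77), (205, 120), (206, 121), (207, 121), (208, 124), (209, 130), (210, 159), (211, 176), (212, 182), (213, 181), (214, 180), (215, 181), (216, 180), (217, 183), (218, 181), (219, 181), (220, 180), (221, 180), (222, 182), (223, 181), (224, 181), (225, 181), (226, 181), (227, 181), (228, 182)]Traceback (most recent call last):
  File "<stdin>", line 16, in <module>
  File "h.py", line 26, in quad
    n,l,s,ce=cv2.connectedComponentsWithStats(m);i=1+np.argmax(s[1:,4])
                                                     ~~~~~~~~~^^^^^^^^^
    return _wrapfunc(a, 'argmax', axis=axis, out=out, **kwds)
    return bound(*args, **kwds)
ValueError: attempt to get argmax of an empty sequence
```

Without more pictures I'll rely on numbers. The end-face thickness in pixels (6.0, against 6.1 predicted for level and 9.1 for 0.10 rad) says the lid is now nearly level. I'll keep pressing to feel the rails.

Call:
play_rows(delta_pos=[[0,0,0.0015],[0,0,0.0015],[0,0,0]], turn=[0,0,0])

```text
clock: 24.32
tcp_pos: [555.0, -173.8, 96.0]
orientation: [-3.118, -0.138, 0.019]
wrist_force: [0.7, 0.3, 0.2]
gripper_width: -0.0
```

```bash
python3 - <<'E'
from h import *
import pickle
cb,sb=np.cos(.0925),np.sin(.0925)
def toW(B):B=np.atleast_2d(B);return np.c_[B[:,0]*cb-B[:,1]*sb+498.4,B[:,0]*sb+B[:,1]*cb-179.4,B[:,2]]
st();o=r.observe();c=read_camera("wrist");pickle.dump((c,o),open("w14.pkl","wb"));g=cv2.cvtColor(c["frame"],cv2.COLOR_BGR2GRAY)
for th in(0,.05,.1):
    P=lidpts([[80,0,10],[80,0,0]],th,0,np.array([-80,0,85]),np.array([-80,0,0]));print(th,proj(c,toW(P)).round(1).tolist())
p=proj(c,toW([[80,25,95],[75.5,0,99],[82,0,110]]));print(p)
u,v=p[0].astype(int);print(v-20,g[v-20:v+20,u].tolist())
u=int(p[1,0]);print("catch col",u,[c["frame"][k,u].tolist() for k in range(150,240,3)])
E
```

```text
24.32 [ 555.  -173.8   96. ] yaw 0.0886 zax [-0.013  0.02  -1.   ] F [0.68 0.28 0.24] w -0.0
0 [[252.3, 208.3], [252.7, 202.2]]
0.05 [[252.0, 215.0], [252.4, 207.4]]
0.1 [[251.6, 222.9], [252.1, 213.7]]
[[207.53704639 208.15307236]
 [252.17973563 218.62701963]
 [251.61811302 215.3030372 ]]
188 [58, 62, 62, 58, 65, 96, 106, 107, 101, 101, 100, 99, 96, 98, 94, 57, 67, 117, 121, 121, 122, 128, 153, 177, 180, 182, 178, 181, 180, 181, 179, 180, 181, 180, 179, 180, 181, 179, 180, 179]
catch col 252 [[70, 103, 147], [68, 101, 143], [67, 76, 87], [108, 107, 109], [61, 59, 61], [61, 59, 62], [55, 56, 70], [25, 28, 111], [25, 27, 110], [27, 27, 112], [23, 30, 112], [28, 28, 112], [30, 30, 113], [28, 30, 113], [27, 31, 112], [44, 48, 159], [59, 61, 186], [58, 61, 186], [58, 61, 184], [49, 53, 171], [56, 57, 184], [54, 57, 184], [46, 50, 166], [173, 179, 186], [173, 179, 186], [172, 179, 186], [165, 170, 178], [94, 91, 94], [54, 53, 54], [54, 52, 55]]
```

The catch's red reaches row 217, against 218.6 predicted for the nose at rest over the lid. The lid's end edge is at row 210, so the catch has snapped. I'll give one firmer press to confirm it bottoms out, then retreat.

Call:
play_rows(delta_pos=[[0,0,0.002],[0,0,0.003]], turn=[0,0])

```text
clock: 24.62
tcp_pos: [555.2, -173.8, 95.3]
orientation: [-3.119, -0.137, 0.021]
wrist_force: [-9.2, 1.2, 27.7]
gripper_width: 0.006
```

Call:
play_rows(delta_pos=[[0,0,-0.01],[0,0,-0.03],[0,0,-0.04],[-0.02,0,-0.04],[-0.03,0,-0.04],[-0.03,0,0],[0,0,0],[0,0,0]], turn=[0,0,0,0,0,0,0,0])

```text
clock: 25.62
tcp_pos: [477.0, -184.2, 261.3]
orientation: [-3.119, -0.139, 0.018]
wrist_force: [-0.1, -0.3, -0.4]
gripper_width: 0.003
```

```bash
python3 - <<'E'
from h import *
import pickle
cb,sb=np.cos(.0925),np.sin(.0925)
def toW(B):B=np.atleast_2d(B);return np.c_[B[:,0]*cb-B[:,1]*sb+498.4,B[:,0]*sb+B[:,1]*cb-179.4,B[:,2]]
st();c=read_camera("wrist");f=c["frame"];g=cv2.cvtColor(f,cv2.COLOR_BGR2GRAY)
for th in(0,.03,.1):
    P=lidpts([[80,0,10],[80,0,0],[56,0,10],[80,25,10]],th,0,np.array([-80,0,85]),np.array([-80,0,0]));print(th,proj(c,toW(P)).round(1).tolist())
p=proj(c,toW([[80,25,95],[75.5,0,99],[80,0,99],[82,0,110]]));print(p.round(1).tolist())
u,v=p[0].astype(int);print(v-12,g[v-12:v+12,u].tolist());u2=int(p[1,0]);print([(k,f[k,u2].tolist()) for k in range(v-12,v+14)])
u3=int(proj(c,toW([[80,-25,95]]))[0,0]);print(g[v-12:v+12,u3].tolist())
m=cv2.inRange(cv2.cvtColor(f,cv2.COLOR_BGR2HSV),(0,0,50),(180,70,125));U=proj(c,toW([[56,0,95]]))[0].astype(int)
w=m[U[1]-16:U[1]+17,U[0]-22:U[0]+23];n,l,s,ce=cv2.connectedComponentsWithStats(w);print("mark",[(s[i].tolist(),(ce[i]+U-[22,16]).round(1).tolist()) for i in range(1,n) if s[i,4]>150])
for n in("thread_reel","ribbon_reel","red_tub","mug","thread_cone"):
    read_camera; print(n,[np.round(b["xyz"]).tolist() for b in finder.boxes_of("scene",n)[:2]])
E
```

```text
25.62 [ 477.  -184.2  261.3] yaw 0.0891 zax [-0.012  0.019 -1.   ] F [-0.12 -0.27 -0.44] w 0.003
0 [[252.4, 73.0], [252.6, 73.6], [252.5, 98.5], [227.0, 73.2]]
0.03 [[252.3, 73.2], [252.5, 73.4], [252.4, 99.0], [226.5, 73.3]]
0.1 [[252.0, 74.2], [252.2, 73.6], [252.2, 100.6], [225.4, 74.3]]
[[227.0, 73.2], [252.3, 77.7], [252.3, 72.8], [252.0, 69.9]]
61 [136, 137, 106, 90, 130, 146, 150, 150, 149, 151, 130, 68, 40, 42, 188, 197, 196, 196, 197, 196, 198, 197, 197, 198]
[(61, [96, 103, 188]), (62, [87, 92, 188]), (63, [80, 85, 187]), (64, [80, 85, 187]), (65, [76, 84, 183]), (66, [79, 85, 186]), (67, [83, 88, 189]), (68, [81, 86, 188]), (69, [64, 68, 181]), (70, [80, 87, 188]), (71, [42, 44, 123]), (72, [32, 33, 132]), (73, [33, 34, 140]), (74, [37, 40, 142]), (75, [34, 37, 141]), (76, [30, 29, 140]), (77, [61, 63, 145]), (78, [195, 190, 192]), (79, [201, 197, 195]), (80, [201, 196, 194]), (81, [202, 198, 196]), (82, [202, 197, 195]), (83, [201, 196, 195]), (84, [201, 198, 195]), (85, [202, 197, 194]), (86, [180, 176, 176])]
[95, 90, 92, 95, 136, 146, 146, 147, 147, 146, 109, 52, 42, 94, 190, 196, 197, 197, 195, 196, 196, 198, 197, 196]
mark []
thread_reel [[533.0, -6.0, 39.0]]
ribbon_reel [[795.0, -11.0, 25.0]]
red_tub [[790.0, -168.0, 66.0], [674.0, -497.0, 20.0]]
mug [[442.0, 511.0, 53.0]]
thread_cone [[782.0, 258.0, 59.0]]
```

The checks agree:
- The press bottomed out at z = 95.3, where the seated lid top should be 95, with 28 N.
- The catch tip is at row 77.3, against 77.7 predicted at rest, and it overlaps the lid end at row 74.7.
- The gripper is clear of everything.

Handing in.

```bash
python3 -c "
from h import *
print(ticket.close_job());st()"
```

```text
the job is handed in; nothing more can be done
None
the job is handed in; nothing more can be done
```

The bin is closed with its white lid, and I handed the job in at about 26 s; the hand-in gives no verdict.

I picked up the white lid by its rib and left the yellow look-alike alone. The pads held it level, so I tilted it to about 0.37 rad by resting its free end on the bin's right side wall. I then tucked the lip under the ledge, swung the free end down in a light grip to about 0.10 rad on the catch, let go, and pressed on the thumb mark with closed fingers.

**Last checks:**
- **Lid level:** the final press stopped at z = 95.3 mm under 28 N; a seated lid's top is at 95 mm. In the wrist image, the lid's end face also fits a level lid.
- **Catch closed:** the red catch tip is at its rest position (row 77.3, against 77.7 predicted) and overlaps the end of the lid.
- **Lid position:** the lid sits about 1.3 mm toward the ledge, within the 1.5 mm of play.
- **Robot clear:** the gripper ended about 165 mm above the lid, reading only sensor noise.

**What disagreed or was not checked:**
- **Press force:** the wrist force read near zero while the lid went down through the catch, so I did not see the expected 3 to 10 N. Catch closure rests on the images and the hard stop.
- **Pictures:** the viewer's limit ran out before the end, so the last checks used pixel values only. The final check for the thumb mark's position found nothing.
- **Other things on the counter:** I did not compare their positions before and after. The last detections show them still on the counter, and I noticed no contact with them.

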